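Lay out the gas test line for the next sensor run

ROBOT

A 6-joint arm with a two-finger parallel gripper is mounted at the origin on the work surface. World frame = base frame: x ahead of the robot, y to its left, z up, the work surface at z = 0. Lengths are in m, angles in rad, forces in N, time in s.
With the tool pointing down it reaches from about 0.375 to 0.9 m from the base axis. Payload 3.1 kg.
Tool frame: the origin (TCP) lies where the fingers leave the gripper's body, on its centre line; the fingertips stand 73 mm ahead of it and the grasp point (between the pads) lies 54 mm ahead of it; z points along the fingers, y is the line along which they close (so a half turn about z gives the same grasp; the last joint's range is limited). The gripper opens to 85 mm and grips with 20 to 120 N. Pads are 22 mm wide; open, the fingers measure 114 mm over their backs; the gripper's body (76 mm by 85 mm) begins 54 mm behind the grasp point. The pads swing forward as they close: fully open they stand 13 mm farther back than shut.
Start: joints at [1.159, 0.527, 1.433, -0, 1.181, -0.178], TCP at [0.144, 0.608, 0.304] pointing down, gripper open.
Joint ranges: [-3.08, 3.08], [-0.75, 2.2], [0.22, 2.44], [-1.43, 4.57], [0, 2.65], [-2.85, 2.85]. Speed limits (rad/s): [2.79, 2.79, 3.14, 3.14, 3.14, 3.14].

INTERFACE

Orientations are given as a unit quaternion [x, y, z, w].
In Python, from station import manip gives the robot as it stands.
- The arm moves only by the shell command python3 -m crank 'ROWS' [FORCE]. ROWS is JSON, a list of rows, each an object with "dp": the shift along the tool's x, y, z normalised to -1 to 1, where 1 is 50 cm, a list of three; "delta_rot": the turn, a rotation vector about the tool's x, y, z normalised to -1 to 1, where 1 is 2 pi rad, a list of three; "fingers": the opening, from -1 (shut) to 1 (fully open). A call has 1 to 12 rows; each row shifts and turns the commanded pose from where the row before left it, along the tool's axes as they then stand; what a row does not reach is not made up. A row lasts 1/12 s, in which the tool goes at most 41.7 mm and 7.16 degrees, less where a joint would pass 70% of its speed; a pose out of reach is approached as far as the arm can. A call with a number of a shift or a turn outside -1 to 1 is refused whole. A call with a gripper value outside its range is refused whole. The fingers move at their own pace and stop on an object; FORCE is the grip in N (left out, the last holds). Time passes only in rows, so rows that do not move let the fingers close. It gives the time, the measured TCP pose, the force, the opening and the grip force at its end, in the units of the state.
- manip.sense(): the state, without advancing time (a new reading comes with each control period).
- manip.snapshot(name): name is "scene" or "side" or "wrist"; returns (picture, depth): 384x512x3 uint8, red, green, blue; 384x512 float32, m along the optical axis (not along the pixel's ray), 0 where there is no reading.
- manip.camera_model(name): a dict with "fx", "fy", "cx", "cy" (pixels), "origin" and "attitude" of the camera in the world. Camera axes: x right, y up, looking along -z (the intrinsics and any distortion apply to the point x, -y, -z); pixel columns grow to the right and rows downward; lengths in m; the calibration is good to about 2 mm. The wrist camera is an equidistant fisheye: a pixel r from the principal point sees the ray r / f radians off the axis. A picture is of the moment at which its call begins: read the wrist's pose just before it. camera_model takes no time and is no camera call; for the wrist camera it gives the pose at the moment of the call.
- manip.sign_off(): hands the job in; it is judged then, once.
The state is a dict: "t": time; "q": joint angles; "qd": joint speeds; "tau": joint torques, N m; "tcp_pos": TCP position; "tool_rot": TCP orientation; "force": force on the tool from outside, world axes, zero at the start; "ft_torque": the same for the moment, N m; "finger_gap": opening from 0.0 (shut) to 1.0 (fully open); "gripper_force": force on a finger pad.
Only numpy, scipy, OpenCV 4.12 (cv2) and the standard library are available. Lean on these libraries where they do the work, as an engineer would, in place of code of your own. Each camera call takes 0.05 s, during which the arm holds its last target. There are 200 camera calls.

TASK

Lay out the gas line for the next sensor test, ready for tubing up: stand the round sensor module on its feet in the middle of the steel test cell and close the cell with its clear lid, fully seated, and stand the filter cartridge upright midway between the flow controller and the cell, in line with the two. Stand the two loose brass couplings in the fittings tote, hex foot down, each in the empty foam compartment that matches its size. Do not knock over the small amber glass jar.

Things in the scene. Friction and masses are not known exactly. Their poses are not given: they have to be found in the camera images.
- sensor_mid (a point): Round sensor module, loose, upright: green disc board 62 mm across on three 5 mm feet, with an aluminium sensor can 30 mm across in its middle, to pick it by (board top 8 mm, can top 30 mm above the feet). The point is on its axis 15 mm above the feet, z up, any yaw. Not the rectangular green board, a bystander.
- lid_mid (a point): Lid of the cell, loose: clear disc 124 mm across, 10 mm thick; below it a tapered spigot 5 mm deep (100 to 92 mm across) that centres in the bore; on top a brass port 22 mm across, 30 mm tall, to lift it by. 45 mm high in all, spigot down, disc top 15 mm above the spigot's underside. The point is on its axis, 22.5 mm above that underside, z up, any yaw. Seated, the disc lies on the cell's rim.
- filter_mid (a point): Filter cartridge: upright clear tube with black end caps and white paper core, 40 mm across and 100 mm tall, flat ends. Loose; the point is on its axis, half-way up, 50 mm above its foot. Its place is on the table at the midpoint between the centres of the test cell and of the flow controller.
- coupling_large_mid (a point): Large brass coupling, the biggest loose one: hex foot 38 mm across flats and 16 mm high, round body 32 mm across above it, 56 mm tall in all, standing on its hex foot. Loose; the point is on its axis, half-way up, 28 mm above the foot.
- coupling_small_mid (a point): Small brass coupling: hex foot 20 mm across flats and 12 mm high, round body 16 mm across above it, 44 mm tall in all, standing on its hex foot. Loose; the point is on its axis, half-way up, 22 mm above the foot.
- cell: Steel test cell, fixed: round open pot 124 mm across, 48 mm high, bore 108 mm, inner floor 8 mm above the table. Four upright studs with wing nuts stand outside the rim, 77 mm from its axis and 77 mm high, clear of the seated lid by 9 mm. The origin is on its axis at table level.
- flow_controller: Flow controller, fixed: steel block with a tube fitting at each end (110 mm over the fittings, along its y axis, which points at the cell, one way or the other, within 3 degrees) and a grey housing on top, 30 mm thick (x), 99 mm high. It stands about 245 mm from the cell, centre to centre. The origin is at its middle, at table level.
- insert_large: Fixed black foam insert with the largest well: 60 by 60 mm, empty, pale floor. One of three 66 mm square inserts in a grey tote (220 by 76 mm, rim 25 mm high, pitch 70 mm; the third holds a medium coupling 47 mm high). Origin under the insert's middle, 3 mm above the table; well floor 4 mm and foam top 22 mm above the origin; x along the tote, y across it.
- insert_small: Fixed black foam insert of the same tote with the smallest well, 36 by 36 mm, empty. Outer size, heights and axes as insert_large.
- jar: Small amber glass jar with a white cap, 44 mm across and 55 mm high, loose, standing among the things; a bystander to be left standing. The origin is at the centre of its foot.
Mind the look-alikes: they are no part of the job. Of the things that look like the part that bears lid_mid, take the one that is farthest from the robot's base at the start.

How it is judged:
At the end, for the whole second after the job is handed in: Module level on the cell floor, within 15 mm of its axis; lid flat on the rim, within 7 mm; filter upright on the table, within 18 mm of the line cell to controller, at most 140 mm from each centre; couplings upright on the floors of their own wells; jar standing; all released, at rest (horizontal distance between sensor_mid and cell below 0.015 m and z of sensor_mid in the frame of cell below 0.027 m and angle between each of sensor_mid, filter_mid, coupling_large_mid, coupling_small_mid's own z axis and vertical below 0.1 rad and horizontal distance between lid_mid and cell below 0.007 m and z of lid_mid in the frame of cell between 0.0625 and 0.068 m and angle between lid_mid's own z axis and vertical below 0.04 rad and horizontal distance between filter_mid and cell below 0.14 m and horizontal distance between filter_mid and flow_controller below 0.14 m and x of filter_mid in the frame of flow_controller between -0.018 and 0.018 m and height (world z) of filter_mid between 0.046 and 0.054 m and horizontal distance between coupling_large_mid and insert_large below 0.018 m and z of coupling_large_mid in the frame of insert_large between 0.028 and 0.036 m and horizontal distance between coupling_small_mid and insert_small below 0.014 m and z of coupling_small_mid in the frame of insert_small between 0.022 and 0.03 m and linear speed of each of lid, sensor, filter, coupling_large, coupling_small below 0.02 m/s and angle between jar's own z axis and vertical below 0.3 rad); the robot touches nothing.
It fails at once if the amber glass jar is knocked over (angle between jar's own z axis and vertical above 0.6 rad).
It also fails if it takes over 128 s, if anything falls off the work surface, if the arm or the gripper's body presses on something with over 40 N, if the wrist force passes 120 N, or if a joint passes its speed limit or range.

## Working session

There is one attempt and no reset: what is moved stays moved. The work goes in short steps, Python scripts to look and compute and a shell command to move; the robot and the scene stay as the last step left them, time stands still between calls to the robot, and variables do not carry over. Pictures are saved under pics/ and viewed, at most 14 in all, crops included, and the job is handed in when it is done.

```bash
ls; mkdir -p pics
python3 - <<'E'
from station import manip
import cv2,numpy as np
s=manip.sense(); print({k:(np.round(v,3) if not isinstance(v,dict) else v) for k,v in s.items()})
for n in ("scene","side","wrist"):
    m=manip.camera_model(n); print(n,m)
    p,d=manip.snapshot(n); np.savez(f"pics/{n}0.npz",p=p,d=d); cv2.imwrite(f"pics/{n}0.png",cv2.resize(p[:,:,::-1],(800,600),interpolation=cv2.INTER_CUBIC))
E
```

```text
pics
{'t': np.float64(0.0), 'q': array([ 1.159,  0.528,  1.434, -0.   ,  1.181, -0.179]), 'qd': array([ 0.001,  0.   , -0.001,  0.   , -0.   ,  0.   ]), 'tau': array([-1.0000e-03, -4.4235e+01, -1.7802e+01, -0.0000e+00,  8.0000e-03,
        0.0000e+00]), 'tcp_pos': array([0.144, 0.608, 0.303]), 'tool_rot': array([ 0.116,  0.993, -0.001, -0.   ]), 'force': array([-0.325, -0.946, -0.14 ]), 'ft_torque': array([ 0.026, -0.004,  0.057]), 'gripper_force': np.float64(0.0), 'finger_gap': np.float64(0.999)}
scene {'fx': 453.89765035136577, 'fy': 453.89765035136577, 'cx': 258.07276785922255, 'cy': 198.07679943596634, 'origin': array([ 0.75765284, -0.62523512,  0.8826297 ]), 'attitude': array([0.35896739, 0.08642618, 0.20520903, 0.90640067])}
side {'fx': 361.3021456141301, 'fy': 361.3021456141301, 'cx': 254.5072483982244, 'cy': 195.94082155063606, 'origin': array([ 0.3251783 , -0.61842924,  0.70377898]), 'attitude': array([ 0.39294288, -0.03294411, -0.05036783,  0.91759123])}
wrist {'fx': 297.3186396354542, 'fy': 297.3186396354542, 'cx': 253.11153332861733, 'cy': 189.53936558306182, 'origin': array([0.06242578, 0.62825457, 0.37363304]), 'attitude': array([-0.12747901, -0.09958003,  0.61249105,  0.77374908])}
```

View pics/scene0.png

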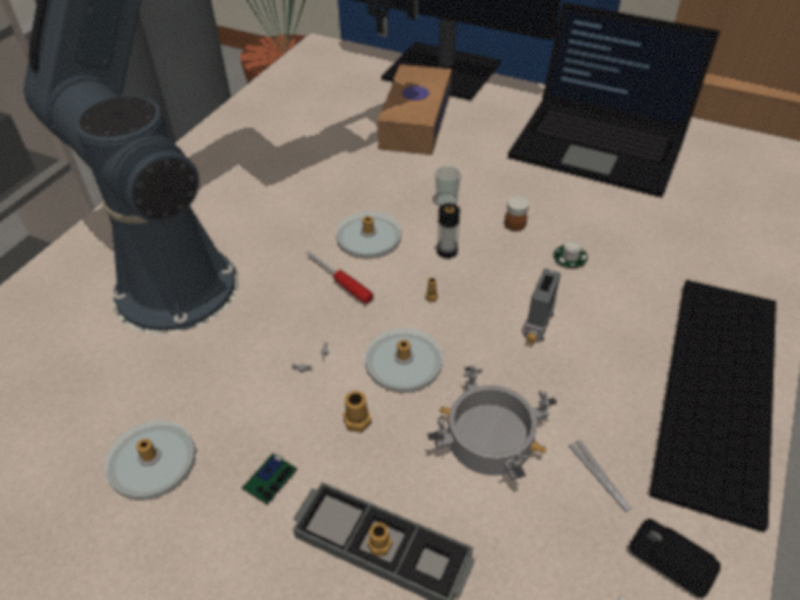

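View pics/side0.png

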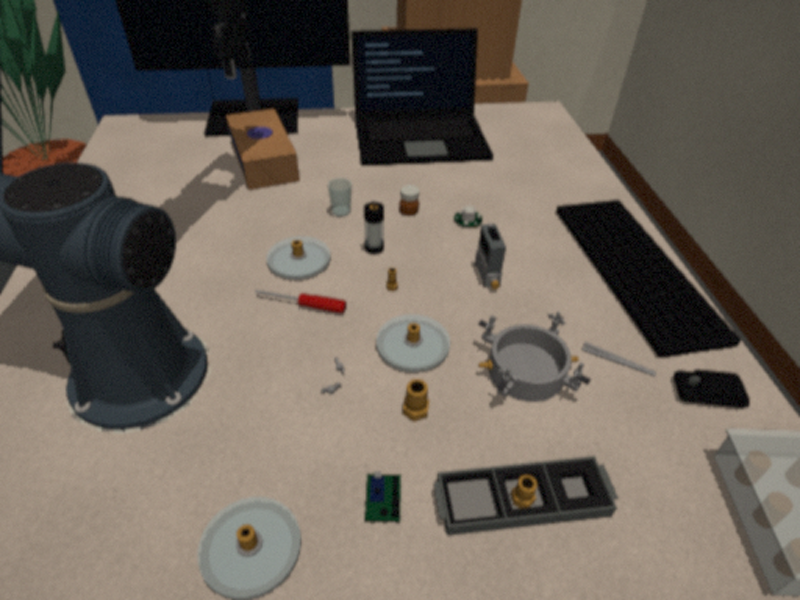

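The scene view shows three clear lids with brass ports, at (368,228), (403,355) and (148,450). The sensor is at (571,255), the controller at (542,305), the cell at (490,430) and the filter at (448,232). The large coupling is at (357,410), the small one at (432,290), the jar at (516,213) and the tote at (380,545). The side view agrees. Next I triangulate these.

```bash
cat > h.py <<'E'
import numpy as np,cv2
from scipy.spatial.transform import Rotation as R
from station import manip
def ray(m,u,v,fish=False):
    x=(u-m['cx'])/m['fx'];y=(v-m['cy'])/m['fy']
    if fish:
        r=np.hypot(x,y)+1e-12; d=np.array([x/r*np.sin(r),-y/r*np.sin(r),-np.cos(r)])
    else: d=np.array([x,-y,-1.])
    d=R.from_quat(m['attitude']).apply(d); return np.array(m['origin']),d/np.linalg.norm(d)
def plane(m,u,v,z,fish=False):
    o,d=ray(m,u,v,fish); return o+d*(z-o[2])/d[2]
def tri(r1,r2):
    A=np.zeros((3,3));b=np.zeros(3)
    for o,d in(r1,r2):
        P=np.eye(3)-np.outer(d,d);A+=P;b+=P@o
    x=np.linalg.solve(A,b); return x,[np.linalg.norm((np.eye(3)-np.outer(d,d))@(x-o)) for o,d in(r1,r2)]
def blobs(mask,amin=6):
    n,l,s,c=cv2.connectedComponentsWithStats(mask.astype(np.uint8))
    return [(s[i],c[i]) for i in range(1,n) if s[i][4]>=amin]
E
python3 - <<'E'
from h import *
f=1.5625
P={ # name:(scene px, side px) in 800x600
'lidA_port':((368,219),(297,242)),'lidB_port':((403,343),(413,325)),'lidC_port':((145,441),(245,530)),
'filter_top':((449,207),(374,204)),'filter_bot':((447,254),(374,249)),'sensor_can':((572,246),(468,210)),
'coupL_top':((356,395),(417,385)),'coupS_top':((432,281),(392,270)),'jar_cap':((517,203),(409,190)),
'fc_top':((546,279),(490,234)),'glass':((447,173),(340,185)),
'cell_rim':((491,413),(531,345))}
ms,md=manip.camera_model('scene'),manip.camera_model('side')
for k,(a,b) in P.items():
    x,e=tri(ray(ms,a[0]/f-.2,a[1]/f-.2),ray(md,b[0]/f-.2,b[1]/f-.2)); print(k,x.round(3),np.round(e,4),'r',np.hypot(*x[:2]).round(3))
for n,m in(('scene',ms),('side',md)):
    p=np.load(f'pics/{n}0.npz')['p']; h=cv2.cvtColor(p,cv2.COLOR_RGB2HSV)
    print(n)
    for s,c in blobs((h[...,0]>10)&(h[...,0]<25)&(h[...,1]>130)&(np.arange(384)[:,None]>110)): print(s,c.round(1),plane(m,*c,.03).round(3))
# tote corners in scene (outer rim z=.025)
for n,m,cs in(('scene',ms,((322,487),(470,548),(440,600),(296,530))),('side',md,((439,475),(606,459),(614,512),(447,528)))):
    for c in cs: print(n,plane(m,c[0]/f-.2,c[1]/f-.2,.025).round(3))
E
```

```text
lidA_port [0.25  0.26  0.048] [0. 0.] r 0.36
lidB_port [0.439 0.016 0.05 ] [0.0006 0.0006] r 0.44
lidC_port [ 0.194 -0.298  0.048] [0.0012 0.0012] r 0.356
filter_top [0.4   0.283 0.11 ] [0. 0.] r 0.49
filter_bot [0.399 0.284 0.   ] [0.0012 0.0012] r 0.49
sensor_can [0.607 0.369 0.028] [0.0009 0.0009] r 0.71
coupL_top [ 0.426 -0.112  0.061] [0.0018 0.0018] r 0.441
coupS_top [0.422 0.165 0.044] [0.0002 0.0002] r 0.453
jar_cap [0.485 0.41  0.057] [0.0001 0.0001] r 0.635
fc_top [0.604 0.197 0.092] [0.0025 0.0025] r 0.636
glass [0.339 0.417 0.074] [0.0013 0.0013] r 0.538
cell_rim [ 0.612 -0.06   0.066] [0.0004 0.0004] r 0.615
scene
[284 133   7   3  17] [287.2 134.1] [0.366 0.369 0.03 ]
[324 137  12  10  89] [329.2 141.8] [0.491 0.388 0.03 ]
[233 140   5   8  35] [235.3 143.3] [0.246 0.266 0.03 ]
[274 179   5  13  45] [275.9 185.8] [0.425 0.156 0.03 ]
[338 214   5   5  18] [339.7 215.9] [0.611 0.128 0.03 ]
[255 219   7  10  55] [257.8 223.4] [0.438 0.019 0.03 ]
[221 251  15  25 265] [227.7 264. ] [ 0.428 -0.119  0.03 ]
[283 261   4   3   7] [284.6 262.1] [ 0.543 -0.059  0.03 ]
[ 88 282  1
[... 446 characters left out ...]
65 0.03 ]
[248 173   6  13  56] [250.6 179.1] [0.42  0.154 0.03 ]
[315 180   4   5  17] [316.6 181.9] [0.605 0.124 0.03 ]
[261 208   7  11  63] [264.3 212.9] [0.441 0.018 0.03 ]
[366 229   3   2   6] [367.  229.5] [ 0.687 -0.064  0.03 ]
[307 230   8   6  27] [311.6 233. ] [ 0.547 -0.061  0.03 ]
[258 243  16  26 304] [266.  256.3] [ 0.425 -0.119  0.03 ]
[328 303  17  23 260] [335.8 313.8] [ 0.546 -0.276  0.03 ]
[152 336  12  16 138] [157.7 343.8] [ 0.194 -0.3    0.03 ]
scene [ 0.442 -0.242  0.025]
scene [ 0.654 -0.236  0.025]
scene [ 0.646 -0.312  0.025]
scene [ 0.443 -0.31   0.025]
side [ 0.44  -0.24   0.025]
side [ 0.672 -0.24   0.025]
side [ 0.653 -0.315  0.025]
side [ 0.437 -0.312  0.025]
```

View pics/wrist0.png

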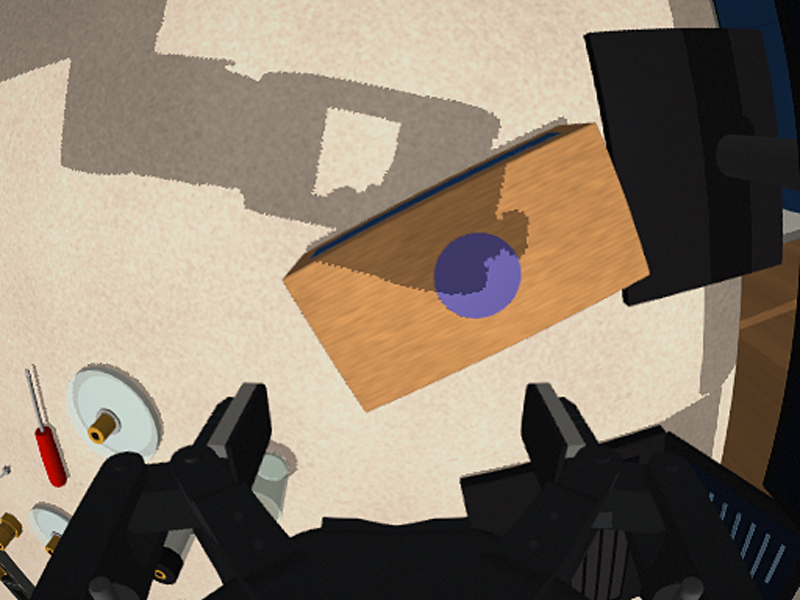

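There are three look-alike lids, given as scene pixel and base distance: A (368,228) at 0.36 m, B (403,355) at 0.44 m and C (148,450) at 0.356 m. B is farthest, so B is the lid to take. I'll swing the wrist camera over the area for a sharper view.

```bash
python3 -m crank '[{"dp":[-0.0713,-0.0165,-0.01],"delta_rot":[0,0,0.01065],"fingers":1},{"dp":[-0.0713,-0.0165,-0.01],"delta_rot":[0,0,0.01065],"fingers":1},{"dp":[-0.0713,-0.0165,-0.01],"delta_rot":[0,0,0.01065],"fingers":1},{"dp":[-0.0713,-0.0165,-0.01],"delta_rot":[0,0,0.01065],"fingers":1},{"dp":[-0.0713,-0.0165,-0.01],"delta_rot":[0,0,0.01065],"fingers":1},{"dp":[-0.0713,-0.0165,-0.01],"delta_rot":[0,0,0.01065],"fingers":1},{"dp":[-0.0713,-0.0165,-0.01],"delta_rot":[0,0,0.01065],"fingers":1},{"dp":[-0.0713,-0.0165,-0.01],"delta_rot":[0,0,0.01065],"fingers":1},{"dp":[-0.0713,-0.0165,-0.01],"delta_rot":[0,0,0.01065],"fingers":1},{"dp":[-0.0713,-0.0165,-0.01],"delta_rot":[0,0,0.01065],"fingers":1}]'
cat > snap.py <<'E'
import sys
from h import *
m=manip.camera_model('wrist');p,d=manip.snapshot('wrist');n=sys.argv[1]
np.savez(f'pics/{n}.npz',p=p,d=d,m=np.array(m,dtype=object)); cv2.imwrite(f'pics/{n}.png',cv2.resize(p[:,:,::-1],(800,600),interpolation=cv2.INTER_CUBIC))
s=manip.sense();print(s['t'],np.round(s['tcp_pos'],4),np.degrees(R.from_quat(s['tool_rot']).as_matrix()[:2,0]@[1,1j] if 0 else np.arctan2(*R.from_quat(s['tool_rot']).as_matrix()[[1,0],0])).round(2))
E
python3 snap.py w1
```

```text
t: 0.98
tcp_pos: [0.4052, 0.3588, 0.3539]
tool_rot: [0.437, 0.899, -0.0, 0.0]
force: [-0.3, 0.2, -0.6]
finger_gap: 0.997
gripper_force: 0.0
1.0333 [0.4086 0.354  0.3548] 127.77
```

```bash
python3 -m crank '[{"dp":[-0.0713,-0.0165,-0.01],"delta_rot":[0,0,0.0105],"fingers":1},{"dp":[-0.0713,-0.0165,-0.01],"delta_rot":[0,0,0.0105],"fingers":1},{"dp":[-0.0713,-0.0165,-0.01],"delta_rot":[0,0,0.0105],"fingers":1},{"dp":[-0.0713,-0.0165,-0.01],"delta_rot":[0,0,0.0105],"fingers":1},{"dp":[-0.0713,-0.0165,-0.01],"delta_rot":[0,0,0.0105],"fingers":1},{"dp":[-0.0713,-0.0165,-0.01],"delta_rot":[0,0,0.0105],"fingers":1},{"dp":[-0.0713,-0.0165,-0.01],"delta_rot":[0,0,0.0105],"fingers":1},{"dp":[-0.0713,-0.0165,-0.01],"delta_rot":[0,0,0.0105],"fingers":1},{"dp":[-0.0713,-0.0165,-0.01],"delta_rot":[0,0,0.0105],"fingers":1},{"dp":[0,0,0],"delta_rot":[0,0,0],"fingers":1},{"dp":[0,0,0],"delta_rot":[0,0,0],"fingers":1}]'
python3 snap.py w2
```

```text
t: 1.95
tcp_pos: [0.4615, 0.0394, 0.399]
tool_rot: [0.681, 0.732, 0.0, -0.0]
force: [-0.4, 0.0, -0.3]
finger_gap: 1.0
gripper_force: 0.0
2.0 [0.4613 0.0406 0.3988] 94.23
```

View pics/w2.png

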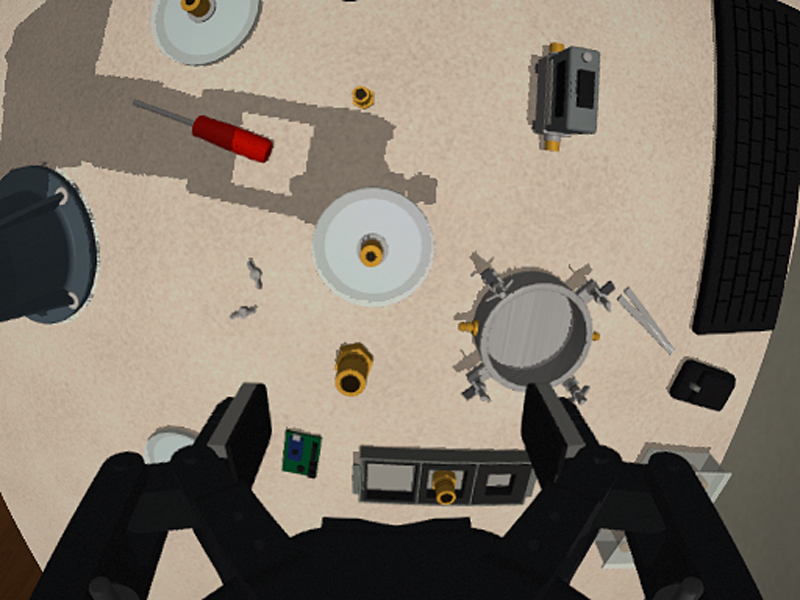

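View pics/w1.png

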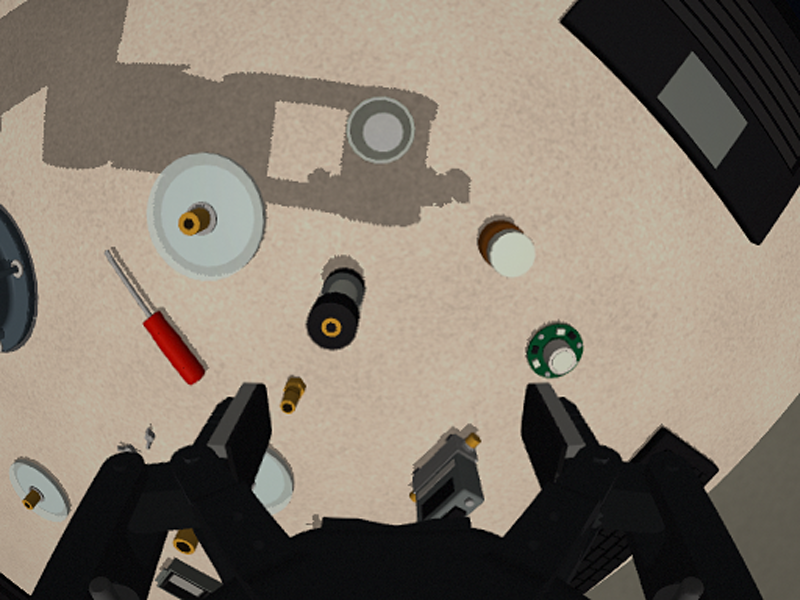

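W2 shows, in sharp view: the cell rim centre (535,335), lid B port (371,256), large coupling top (351,383), small coupling (363,97), FC fittings (556,47) and (552,145), and the tote wells at (390,477) and (500,484). W1 shows the sensor can (563,362), filter top (331,327), small coupling top (290,407) and jar (510,253).

Run:
```python
from h import *
f=1.5625
W={n:np.load(f'pics/{n}.npz',allow_pickle=True)['m'].item() for n in('w1','w2')}
ms=manip.camera_model('scene')
P={'w1':{'can':(563,362,.03),'board':(554,350,.007),'filter':(331,327,.1),'cS':(290,407,.044),'jar':(512,254,.055),'lidA':(189,223,.045)},
'w2':{'lidport':(371,256,.045),'liddisc':(373,246,.015),'cL':(351,383,.056),'cS':(362,101,.044),'cSfoot':(363,95,.008),'fit1':(556,47,.03),'fit2':(552,145,.03),
'rimL':(474,332,.048),'rimR':(593,335,.048),'fchT':(0,0,.099),
'well1':(390,477,.007),'ins1TL':(362,458,.025),'wellS':(500,484,.007),'wellm':(445,478,.007)}}
for w in P:
  for k,(u,v,z) in P[w].items(): print(w,k,plane(W[w],u/f-.2,v/f-.2,z,True).round(4))
# cell rim: steel outer rim top corners by ellipse
sc={'can':(572,244),'filter':(449,207),'cS':(432,280),'lidport':(404,343),'cL':(356,396)}
for w in P:
  for k,(a,b) in sc.items():
    if k in P[w]:
      u,v,_=P[w][k]; x,e=tri(ray(W[w],u/f-.2,v/f-.2,True),ray(ms,a/f-.2,b/f-.2)); print('tri',w,k,x.round(4),np.round(e[0],4))
im=cv2.imread('pics/w2.png')
a=cv2.resize(im[240:420,440:660],None,fx=2.2,fy=2.2,interpolation=cv2.INTER_CUBIC); b=cv2.resize(im[435:520,340:560],None,fx=2.2,fy=2.2,interpolation=cv2.INTER_CUBIC)
c=cv2.resize(im[30:160,500:620],None,fx=2.2,fy=2.2,interpolation=cv2.INTER_CUBIC)
H=a.shape[0]+b.shape[0]; o=np.zeros((H,800,3),np.uint8); o[:a.shape[0],:a.shape[1]]=a;o[a.shape[0]:,:b.shape[1]]=b;o[:c.shape[0],500:500+c.shape[1]]=c
cv2.imwrite('pics/crop1.png',o);print(o.shape,a.shape)
```

```text
w1 can [0.6081 0.3689 0.03  ]
w1 board [0.6044 0.3693 0.007 ]
w1 filter [0.397  0.2891 0.1   ]
w1 cS [0.4214 0.1701 0.044 ]
w1 jar [0.4829 0.4161 0.055 ]
w1 lidA [0.2463 0.2652 0.045 ]
w2 lidport [0.4381 0.0183 0.045 ]
w2 liddisc [0.4384 0.0213 0.015 ]
w2 cL [ 0.4252 -0.1126  0.056 ]
w2 cS [0.4208 0.1616 0.044 ]
w2 cSfoot [0.4185 0.1709 0.008 ]
w2 fit1 [0.5995 0.2377 0.03  ]
w2 fit2 [0.6037 0.1395 0.03  ]
w2 rimL [ 0.5445 -0.0507  0.048 ]
w2 rimR [ 0.6745 -0.0467  0.048 ]
w2 fchT [0.0264 0.2947 0.099 ]
w2 well1 [ 0.4754 -0.2779  0.007 ]
w2 ins1TL [ 0.439  -0.2345  0.025 ]
w2 wellS [ 0.6222 -0.2851  0.007 ]
w2 wellm [ 0.5465 -0.2756  0.007 ]
tri w1 can [0.6061 0.3693 0.033 ] 0.0
tri w1 filter [0.3965 0.2905 0.1033] 0.0
tri w1 cS [0.4208 0.1688 0.0425] 0.0009
tri w2 cS [0.4221 0.1613 0.0498] 0.0009
tri w2 lidport [0.4388 0.0188 0.046 ] 0.0006
tri w2 cL [ 0.4255 -0.1107  0.0592] 0.0001
(583, 800, 3) (396, 484, 3)
```

View pics/crop1.png

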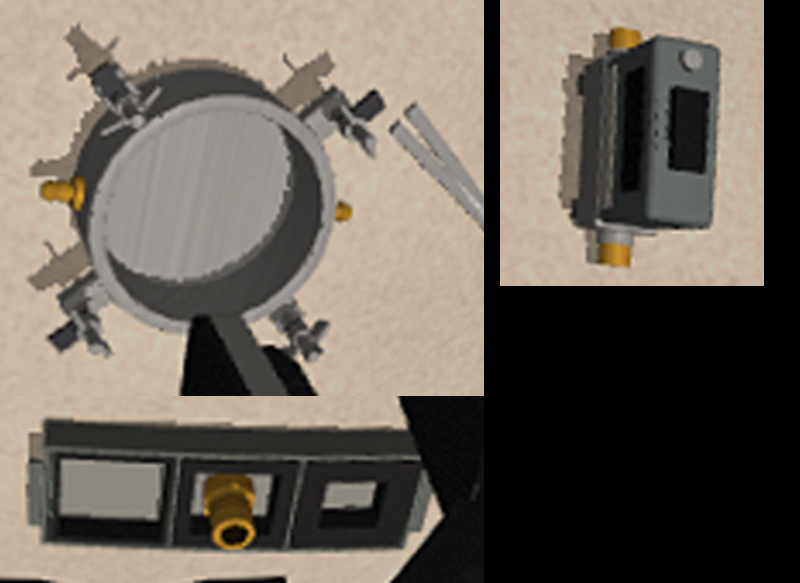

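The crop shows the cell rim circle centred at about (213,214) in the crop, the tote rim outline, and the FC housing top with both fittings. The small well's pale floor is at (352,495). Lid B's port top is at z≈0.046 by triangulation, as described. Now to the sensor.

```bash
python3 - <<'E'
from h import *
f=1.5625
m=np.load('pics/w2.npz',allow_pickle=True)['m'].item()
g=lambda a,b,z:plane(m,a/f-.2,b/f-.2,z,True)[:2].round(4)
A=lambda a,b,z:g(440+a/2.2,240+b/2.2,z);B=lambda a,b,z:g(340+a/2.2,435+(b-396)/2.2,z);C=lambda a,b,z:g(500+(a-500)/2.2,30+b/2.2,z)
print('rim L R T B',A(90,212,.048),A(337,212,.048),A(213,95,.048),A(213,333,.048))
print('floor edge',A(62,192,.03),A(345,212,.03))
print('tote',B(45,447,.025),B(425,460,.025),B(402,548,.025),B(45,540,.025),'div',B(178,455,.025),B(168,546,.025),B(305,460,.025),B(285,548,.025),'wellS floor',B(327,480,.007),B(376,484,.007))
print('fc top',C(650,38,.099),C(718,45,.099),C(712,228,.099),C(646,220,.099),'fit',C(626,28,.03),C(614,264,.03))
E
python3 -m crank '[{"dp":[0,0,0],"delta_rot":[0,0,0.01175],"fingers":0.3},{"dp":[0.0656,0.0291,0.0398],"delta_rot":[0,0,0],"fingers":0.3},{"dp":[0.0656,0.0291,0.0398],"delta_rot":[0,0,0],"fingers":0.3},{"dp":[0.0656,0.0291,0.0398],"delta_rot":[0,0,0],"fingers":0.3},{"dp":[0.0656,0.0291,0.0398],"delta_rot":[0,0,0],"fingers":0.3},{"dp":[0.0656,0.0291,0.0398],"delta_rot":[0,0,0],"fingers":0.3},{"dp":[0.0656,0.0291,0.0398],"delta_rot":[0,0,0],"fingers":0.3},{"dp":[0.0656,0.0291,0.0398],"delta_rot":[0,0,0],"fingers":0.3},{"dp":[0.0656,0.0291,0.0398],"delta_rot":[0,0,0],"fingers":0.3},{"dp":[0.0656,0.0291,0.0398],"delta_rot":[0,0,0],"fingers":0.3},{"dp":[0.0656,0.0291,0.0398],"delta_rot":[0,0,0],"fingers":0.3},{"dp":[0,0,0],"delta_rot":[0,0,0],"fingers":0.3}]'; python3 snap.py w3
```

```text
rim L R T B [ 0.5522 -0.0549] [ 0.6751 -0.0483] [0.6009 0.0046] [ 0.6241 -0.116 ]
floor edge [ 0.5416 -0.0532] [ 0.6891 -0.0554]
tote [ 0.4372 -0.2349] [ 0.6528 -0.2359] [ 0.6551 -0.3067] [ 0.4394 -0.3069] div [ 0.5103 -0.2351] [ 0.5116 -0.3062] [ 0.5818 -0.236 ] [ 0.5816 -0.3057] wellS floor [ 0.603  -0.2659] [ 0.634  -0.2691]
fc top [0.5874 0.2216] [0.6154 0.2248] [0.6189 0.1527] [0.5915 0.1512] fit [0.6006 0.2424] [0.604  0.1346]
t: 3.0
tcp_pos: [0.6043, 0.3765, 0.1924]
tool_rot: [0.704, 0.71, -0.002, -0.002]
force: [0.1, -0.2, 0.2]
finger_gap: 0.65
gripper_force: 0.0
3.05 [0.6038 0.3739 0.1945] 90.48
```

View pics/w3.png

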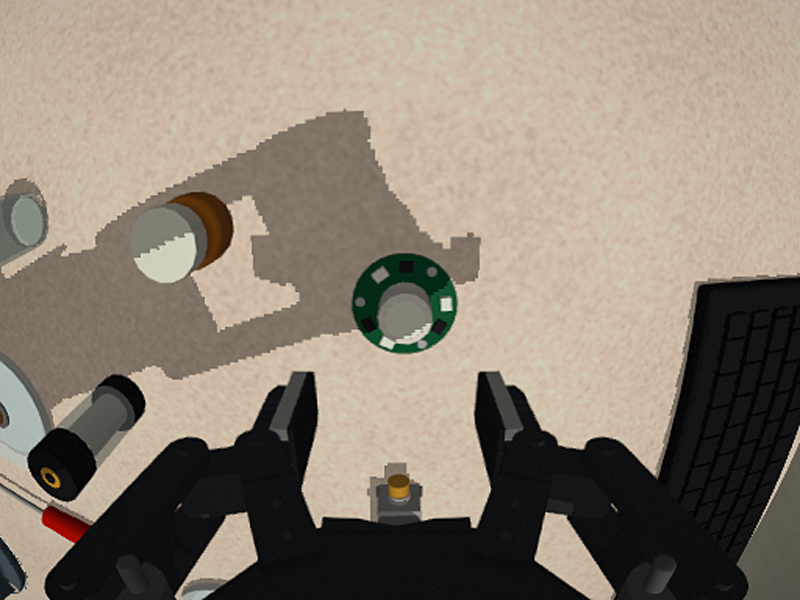

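W3 shows the sensor centred below the gripper: board circle (404,303), can top (404,316). The jar is well clear at (182,240). I'll work out the offset.

```bash
cat > pl.py <<'E'
import sys
from h import *
m=np.load(f'pics/{sys.argv[1]}.npz',allow_pickle=True)['m'].item()
for a in sys.argv[2:]:
    u,v,z=map(float,a.split(',')); print(a,plane(m,u/1.5625-.2,v/1.5625-.2,z,True).round(4))
E
python3 pl.py w3 404,316,.03 404,303,.008 400,488,.03; python3 -c "
from h import *
s=manip.sense();print(s['tcp_pos'].round(4),R.from_quat(s['tool_rot']).as_matrix().round(3))"
```

```text
404,316,.03 [0.6064 0.3707 0.03  ]
404,303,.008 [0.6066 0.3703 0.008 ]
400,488,.03 [0.6059 0.2484 0.03  ]
[0.6038 0.3739 0.1945] [[-0.008  1.    -0.007]
 [ 1.     0.008 -0.002]
 [-0.002 -0.007 -1.   ]]
```

```bash
python3 -m crank '[{"dp":[0,0,0.06],"delta_rot":[0,0,0],"fingers":0.3},{"dp":[0,0,0.06],"delta_rot":[0,0,0],"fingers":0.3},{"dp":[0,0,0.06],"delta_rot":[0,0,0],"fingers":0.3},{"dp":[0,0,0],"delta_rot":[0,0,0],"fingers":0.3},{"dp":[0,0,0],"delta_rot":[0,0,0],"fingers":0.3},{"dp":[0,0,0],"delta_rot":[0,0,0],"fingers":0.3}]'
cat > st.py <<'E'
from h import *
s=manip.sense();M=R.from_quat(s['tool_rot']).as_matrix()
print('t',round(s['t'],2),s['tcp_pos'].round(4),'yaw',np.degrees(np.arctan2(M[1,0],M[0,0])).round(2),'zax',M[:,2].round(4),'gap',round(float(s['finger_gap']),3),'gf',round(float(s['gripper_force']),1))
E
python3 st.py
```

```text
t: 3.55
tcp_pos: [0.607, 0.3698, 0.1118]
tool_rot: [0.706, 0.708, 0.001, 0.0]
force: [0.4, -0.4, 0.9]
finger_gap: 0.647
gripper_force: 0.0
t 3.55 [0.607  0.3698 0.1118] yaw 90.12 zax [ 0.0023  0.001  -1.    ] gap 0.647 gf 0.0
```

```bash
python3 -m crank '[{"dp":[0.0014,-0.001,0.026],"delta_rot":[0,0,0],"fingers":0.3},{"dp":[0,0,0.026],"delta_rot":[0,0,0],"fingers":0.3},{"dp":[0,0,0],"delta_rot":[0,0,0],"fingers":-1},{"dp":[0,0,0],"delta_rot":[0,0,0],"fingers":-1},{"dp":[0,0,0],"delta_rot":[0,0,0],"fingers":-1},{"dp":[0,0,0],"delta_rot":[0,0,0],"fingers":-1},{"dp":[0,0,0],"delta_rot":[0,0,0],"fingers":-1},{"dp":[0,0,0],"delta_rot":[0,0,0],"fingers":-1},{"dp":[0,0,0],"delta_rot":[0,0,0],"fingers":-1}]' 30;python3 st.py
```

```text
t: 4.3
tcp_pos: [0.6062, 0.3698, 0.0841]
tool_rot: [0.707, 0.708, 0.0, 0.0]
force: [-0.8, 0.4, -1.7]
finger_gap: 0.338
gripper_force: 29.6
t 4.3 [0.6062 0.3698 0.0841] yaw 90.07 zax [ 3.e-04  1.e-04 -1.e+00] gap 0.338 gf 29.6
```

```bash
python3 -m crank '[{"dp":[0,0,-0.03],"delta_rot":[0,0,0],"fingers":-1},{"dp":[0,0,-0.08],"delta_rot":[0,0,0],"fingers":-1},{"dp":[0,0,-0.08],"delta_rot":[0,0,0],"fingers":-1},{"dp":[0,0,-0.08],"delta_rot":[0,0,0],"fingers":-1},{"dp":[0,0,-0.06],"delta_rot":[0,0,0],"fingers":-1},{"dp":[-0.04,0,0],"delta_rot":[0,0,0],"fingers":-1}]' && python3 -m crank '[{"dp":[-0.0776,0.0016,0],"delta_rot":[0,0,0],"fingers":-1},{"dp":[-0.0776,0.0016,0],"delta_rot":[0,0,0],"fingers":-1},{"dp":[-0.0776,0.0016,0],"delta_rot":[0,0,0],"fingers":-1},{"dp":[-0.0776,0.0016,0],"delta_rot":[0,0,0],"fingers":-1},{"dp":[-0.0776,0.0016,0],"delta_rot":[0,0,0],"fingers":-1},{"dp":[-0.0776,0.0016,0],"delta_rot":[0,0,0],"fingers":-1},{"dp":[-0.0776,0.0016,0],"delta_rot":[0,0,0],"fingers":-1},{"dp":[-0.0776,0.0016,0],"delta_rot":[0,0,0],"fingers":-1},{"dp":[-0.0776,0.0016,0],"delta_rot":[0,0,0],"fingers":-1},{"dp":[-0.0776,0.0016,0],"delta_rot":[0,0,0],"fingers":-1},{"dp":[-0.036,0,0],"delta_rot":[0,0,0],"fingers":-1},{"dp":[0,0,0],"delta_rot":[0,0,0],"fingers":-1}]' && python3 snap.py w4;python3 st.py
```

```text
t: 4.8
tcp_pos: [0.6095, 0.3542, 0.2596]
tool_rot: [0.705, 0.709, 0.009, 0.003]
force: [1.2, 0.6, 0.5]
finger_gap: 0.341
gripper_force: 29.8
t: 5.8
tcp_pos: [0.6152, -0.0612, 0.2504]
tool_rot: [0.709, 0.706, 0.0, 0.002]
force: [-0.2, 0.1, -0.1]
finger_gap: 0.337
gripper_force: 29.8
5.85 [ 0.6148 -0.0587  0.2502] 89.83
t 5.85 [ 0.6148 -0.0587  0.2502] yaw 89.83 zax [ 1.7e-03 -4.0e-04 -1.0e+00] gap 0.337 gf 29.8
```

View pics/w4.png

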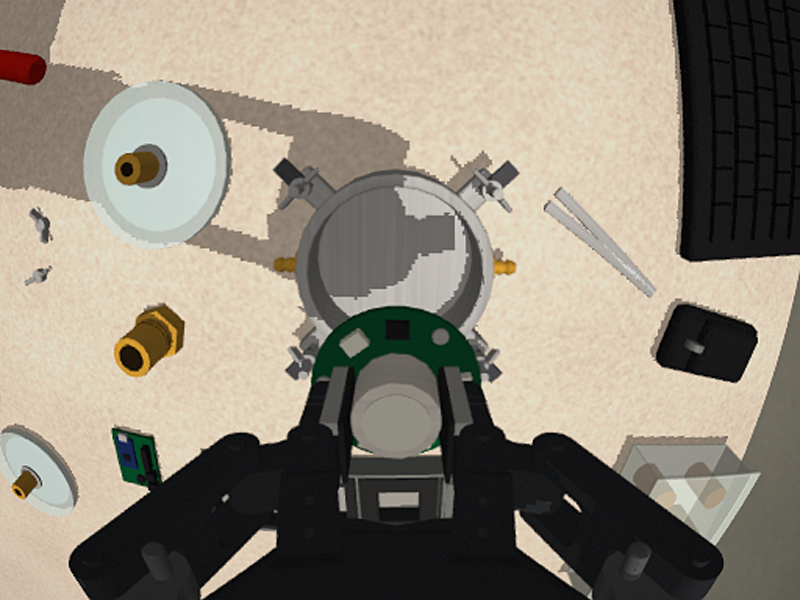

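W4 shows the held sensor and the cell. The cell rim runs from x=297 to 494, with its top at about (396,175). The bore edge runs from 318 to 483.

```bash
python3 pl.py w4 297,268,.048 494,268,.048 396,173,.048 396,182,.048 286,265,.03 505,267,.03
python3 - <<'E'
from h import *
im=cv2.imread('pics/w4.png'); o=np.hstack([cv2.resize(im[160:340,280:510],None,fx=3.3,fy=3.3,interpolation=cv2.INTER_CUBIC)]); cv2.imwrite('pics/crop2.png',o); print(o.shape)
E
```

```text
297,268,.048 [ 0.5532 -0.0513  0.048 ]
494,268,.048 [ 0.6749 -0.0517  0.048 ]
396,173,.048 [0.6145 0.0058 0.048 ]
396,182,.048 [6.145e-01 5.000e-04 4.800e-02]
286,265,.03 [ 0.5419 -0.054   0.03  ]
505,267,.03 [ 0.6863 -0.0559  0.03  ]
(594, 759, 3)
```

View pics/crop2.png

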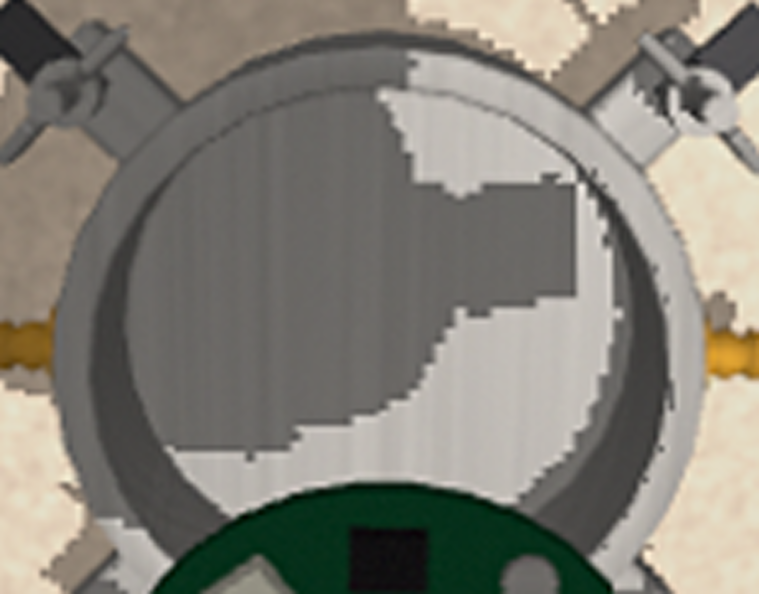

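Cell axis is at (0.614,−0.0565). Now lowering the sensor, releasing it and lifting away.

```bash
python3 -m crank '[{"dp":[0.003,-0.0016,0.08],"delta_rot":[0,0,0],"fingers":-1},{"dp":[0,0,0.08],"delta_rot":[0,0,0],"fingers":-1},{"dp":[0,0,0.07],"delta_rot":[0,0,0],"fingers":-1},{"dp":[0,0,0],"delta_rot":[0,0,0],"fingers":-1},{"dp":[0,0,0],"delta_rot":[0,0,0],"fingers":-1},{"dp":[0,0,0.04],"delta_rot":[0,0,0],"fingers":-1},{"dp":[0,0,0.03],"delta_rot":[0,0,0],"fingers":-1},{"dp":[0,0,0],"delta_rot":[0,0,0],"fingers":-1},{"dp":[0,0,0],"delta_rot":[0,0,0],"fingers":-1}]';python3 st.py
```

```text
t: 6.6
tcp_pos: [0.615, -0.0544, 0.1013]
tool_rot: [0.706, 0.708, 0.001, 0.001]
force: [-0.1, 0.2, 0.0]
finger_gap: 0.337
gripper_force: 29.9
t 6.6 [ 0.615  -0.0544  0.1013] yaw 90.12 zax [ 3.2e-03 -8.0e-04 -1.0e+00] gap 0.337 gf 29.9
```

```bash
python3 -m crank '[{"dp":[-0.005,-0.002,0.008],"delta_rot":[0,0,0],"fingers":-1},{"dp":[0,0,0.008],"delta_rot":[0,0,0],"fingers":-1},{"dp":[0,0,0],"delta_rot":[0,0,0],"fingers":-1},{"dp":[0,0,0],"delta_rot":[0,0,0],"fingers":0.1},{"dp":[0,0,0],"delta_rot":[0,0,0],"fingers":0.1},{"dp":[0,0,0],"delta_rot":[0,0,0],"fingers":0.1},{"dp":[0,0,0],"delta_rot":[0,0,0],"fingers":0.1}]';python3 st.py
```

```text
t: 7.18
tcp_pos: [0.613, -0.0573, 0.0911]
tool_rot: [0.707, 0.708, 0.0, 0.0]
force: [0.1, -0.5, -1.0]
finger_gap: 0.546
gripper_force: 0.0
t 7.18 [ 0.613  -0.0573  0.0911] yaw 90.07 zax [ 4.e-04 -1.e-04 -1.e+00] gap 0.546 gf 0.0
```

```bash
python3 -m crank '[{"dp":[0,0,-0.08],"delta_rot":[0,0,0],"fingers":0.1},{"dp":[0,0,-0.08],"delta_rot":[0,0,0],"fingers":0.1},{"dp":[0,0,-0.08],"delta_rot":[0,0,0],"fingers":0.1},{"dp":[0,0,-0.07],"delta_rot":[0,0,0],"fingers":0.1},{"dp":[0.0307,-0.07,0],"delta_rot":[0,0,0],"fingers":0},{"dp":[0.0307,-0.07,0],"delta_rot":[0,0,0],"fingers":0},{"dp":[0.0307,-0.07,0],"delta_rot":[0,0,0],"fingers":0},{"dp":[0.0307,-0.07,0],"delta_rot":[0,0,0],"fingers":0},{"dp":[0.0307,-0.07,0],"delta_rot":[0,0,0],"fingers":0},{"dp":[0,0,0],"delta_rot":[0,0,0],"fingers":0},{"dp":[0,0,0],"delta_rot":[0,0,0],"fingers":0}]'; python3 snap.py w5
```

```text
t: 8.1
tcp_pos: [0.4351, 0.0203, 0.246]
tool_rot: [0.706, 0.708, -0.001, -0.001]
force: [1.1, -1.3, 0.1]
finger_gap: 0.503
gripper_force: 0.0
8.15 [0.4377 0.0195 0.2464] 90.11
```

View pics/w5.png

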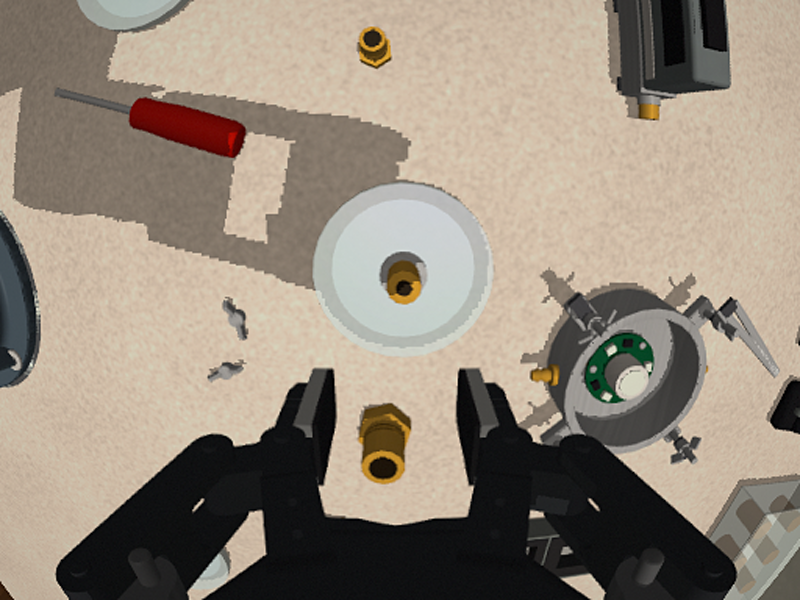

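W5 shows the sensor standing in the cell at (628,370). Lid B is directly beneath, with its port top at (404,287) and its disc running 313–493 × 181–356. It is the only lid 0.44 m out, so it's the right one. The small coupling top is at (373,38) and the large one at (383,468).

```bash
python3 pl.py w5 404,287,.045 403,268.5,.015 373,38,.044 375,50,.006 383,468,.056 385,420,.008 632,381,.038 622,366,.016; python3 st.py
python3 - <<'E'
from h import *
m5=np.load('pics/w5.npz',allow_pickle=True)['m'].item();m2=np.load('pics/w2.npz',allow_pickle=True)['m'].item();m4=np.load('pics/w4.npz',allow_pickle=True)['m'].item();ms=manip.camera_model('side')
f=1.5625;r=lambda m,a,b,F=True:ray(m,a/f-.2,b/f-.2,F)
print('lid port',tri(r(m5,404,287),r(m4,126,170)),'cL',tri(r(m5,383,468),r(m2,351,383)),'cS',tri(r(m5,373,38),r(m2,362,100)),tri(r(m5,373,38),r(ms,392,269,False)))
E
```

```text
404,287,.045 [0.4383 0.0187 0.045 ]
403,268.5,.015 [0.4379 0.0222 0.015 ]
373,38,.044 [0.4197 0.1684 0.044 ]
375,50,.006 [0.419  0.1688 0.006 ]
383,468,.056 [ 0.4246 -0.1132  0.056 ]
385,420,.008 [ 0.4249 -0.1033  0.008 ]
632,381,.038 [ 0.6112 -0.0562  0.038 ]
622,366,.016 [ 0.6124 -0.0546  0.016 ]
t 8.15 [0.4377 0.0195 0.2464] yaw 90.11 zax [ 1.5e-03 -4.0e-04 -1.0e+00] gap 0.5 gf 0.0
lid port (array([0.43793877, 0.01826726, 0.04612003]), [np.float64(0.0007663389621368887), np.float64(0.0007663389621369816)]) cL (array([ 0.42498864, -0.11161908,  0.05783044]), [np.float64(0.00036140030295959334), np.float64(0.0003614003029596601)]) cS (array([0.42273281, 0.15916014, 0.08234352]), [np.float64(0.001073603077862841), np.float64(0.00107360307786291)]) (array([0.42073675, 0.16799162, 0.04460559]), [np.float64(0.0010662438038210674), np.float64(0.0010662438038211552)])
```

```bash
python3 -m crank '[{"dp":[0,0.0006,0.08],"delta_rot":[0,0,0],"fingers":0},{"dp":[0,0,0.08],"delta_rot":[0,0,0],"fingers":0},{"dp":[0,0,0.08],"delta_rot":[0,0,0],"fingers":0},{"dp":[0,0,0.05],"delta_rot":[0,0,0],"fingers":0},{"dp":[0,0,0.018],"delta_rot":[0,0,0],"fingers":0},{"dp":[0,0,0],"delta_rot":[0,0,0],"fingers":0},{"dp":[0,0,0],"delta_rot":[0,0,0],"fingers":-1},{"dp":[0,0,0],"delta_rot":[0,0,0],"fingers":-1},{"dp":[0,0,0],"delta_rot":[0,0,0],"fingers":-1},{"dp":[0,0,0],"delta_rot":[0,0,0],"fingers":-1},{"dp":[0,0,0],"delta_rot":[0,0,0],"fingers":-1},{"dp":[0,0,0],"delta_rot":[0,0,0],"fingers":-1}]' 60; python3 st.py
```

```text
t: 9.15
tcp_pos: [0.4387, 0.0192, 0.093]
tool_rot: [0.707, 0.708, 0.001, 0.001]
force: [-0.5, 0.4, 7.0]
finger_gap: 0.236
gripper_force: 59.2
t 9.15 [0.4387 0.0192 0.093 ] yaw 90.08 zax [ 2.7e-03 -6.0e-04 -1.0e+00] gap 0.236 gf 59.2
```

```bash
python3 -m crank '[{"dp":[0,0,-0.01],"delta_rot":[0,0,0],"fingers":-1},{"dp":[0,0,-0.06],"delta_rot":[0,0,0],"fingers":-1},{"dp":[0,0,-0.08],"delta_rot":[0,0,0],"fingers":-1},{"dp":[0,0,-0.08],"delta_rot":[0,0,0],"fingers":-1},{"dp":[0,0,-0.05],"delta_rot":[0,0,0],"fingers":-1},{"dp":[-0.0303,0.0701,0],"delta_rot":[0,0,0],"fingers":-1},{"dp":[-0.0303,0.0701,0],"delta_rot":[0,0,0],"fingers":-1},{"dp":[-0.0303,0.0701,0],"delta_rot":[0,0,0],"fingers":-1},{"dp":[-0.0303,0.0701,0],"delta_rot":[0,0,0],"fingers":-1},{"dp":[-0.0303,0.0701,0],"delta_rot":[0,0,0],"fingers":-1},{"dp":[0,0,0],"delta_rot":[0,0,0],"fingers":-1},{"dp":[0,0,0],"delta_rot":[0,0,0],"fingers":-1}]';python3 -m crank '[{"dp":[0,0,0],"delta_rot":[0,0,0],"fingers":-1},{"dp":[0,0,0],"delta_rot":[0,0,0],"fingers":-1}]'; python3 st.py
```

```text
t: 10.15
tcp_pos: [0.6146, -0.0572, 0.2316]
tool_rot: [0.707, 0.707, 0.0, 0.0]
force: [-1.0, 1.0, -2.9]
finger_gap: 0.236
gripper_force: 59.3
t: 10.32
tcp_pos: [0.6115, -0.0554, 0.2314]
tool_rot: [0.707, 0.708, -0.001, -0.002]
force: [0.3, -0.0, -1.8]
finger_gap: 0.236
gripper_force: 59.3
t 10.32 [ 0.6115 -0.0554  0.2314] yaw 90.09 zax [-0.0033  0.001  -1.    ] gap 0.236 gf 59.3
```

```bash
python3 -m crank '[{"dp":[0,0.002,0.06],"delta_rot":[0,0,0],"fingers":-1},{"dp":[0,0,0.06],"delta_rot":[0,0,0],"fingers":-1},{"dp":[0,0,0.03],"delta_rot":[0,0,0],"fingers":-1},{"dp":[0,0,0.012],"delta_rot":[0,0,0],"fingers":-1},{"dp":[0,0,0],"delta_rot":[0,0,0],"fingers":-1},{"dp":[0,0,0],"delta_rot":[0,0,0],"fingers":-1},{"dp":[0,0,0],"delta_rot":[0,0,0],"fingers":-1},{"dp":[0,0,0],"delta_rot":[0,0,0],"fingers":-1},{"dp":[0,0,0],"delta_rot":[0,0,0],"fingers":-1},{"dp":[0,0,0],"delta_rot":[0,0,0],"fingers":-1}]'; python3 st.py
```

```text
t: 11.15
tcp_pos: [0.6148, -0.0564, 0.1519]
tool_rot: [0.707, 0.708, 0.0, 0.001]
force: [-0.4, 0.4, -2.5]
finger_gap: 0.236
gripper_force: 59.4
t 11.15 [ 0.6148 -0.0564  0.1519] yaw 90.07 zax [ 1.7e-03 -5.0e-04 -1.0e+00] gap 0.236 gf 59.4
```

```bash
python3 -m crank '[{"dp":[0,-0.001,0.01],"delta_rot":[0,0,0],"fingers":-1},{"dp":[0,0,0.008],"delta_rot":[0,0,0],"fingers":-1},{"dp":[0,0,0.006],"delta_rot":[0,0,0],"fingers":-1},{"dp":[0,0,0.004],"delta_rot":[0,0,0],"fingers":-1},{"dp":[0,0,0.004],"delta_rot":[0,0,0],"fingers":-1},{"dp":[0,0,0],"delta_rot":[0,0,0],"fingers":-1},{"dp":[0,0,0],"delta_rot":[0,0,0],"fingers":-1},{"dp":[0,0,0],"delta_rot":[0,0,0],"fingers":-1}]'; python3 st.py
```

```text
t: 11.82
tcp_pos: [0.6134, -0.0561, 0.1361]
tool_rot: [0.707, 0.708, -0.0, -0.0]
force: [-4.2, 0.3, 8.4]
finger_gap: 0.236
gripper_force: 60.4
t 11.82 [ 0.6134 -0.0561  0.1361] yaw 90.08 zax [-1.e-03  1.e-04 -1.e+00] gap 0.236 gf 60.4
```

```bash
python3 -m crank '[{"dp":[0,0,0],"delta_rot":[0,0,0],"fingers":-0.2},{"dp":[0,0,0],"delta_rot":[0,0,0],"fingers":-0.2},{"dp":[0,0,0],"delta_rot":[0,0,0],"fingers":-0.2},{"dp":[0,0,0],"delta_rot":[0,0,0],"fingers":-0.2},{"dp":[0,0,-0.03],"delta_rot":[0,0,0],"fingers":-0.2},{"dp":[0,0,-0.08],"delta_rot":[0,0,0],"fingers":0.5},{"dp":[0,0,-0.08],"delta_rot":[0,0,0],"fingers":0.5},{"dp":[0,0,-0.06],"delta_rot":[0,0,0],"fingers":0.5}]';python3 -m crank '[{"dp":[0.0692,-0.0434,0],"delta_rot":[0,0,0],"fingers":0.5},{"dp":[0.0692,-0.0434,0],"delta_rot":[0,0,0],"fingers":0.5},{"dp":[0.0692,-0.0434,0],"delta_rot":[0,0,0],"fingers":0.5},{"dp":[0.0692,-0.0434,0],"delta_rot":[0,0,0],"fingers":0.5},{"dp":[0.0692,-0.0434,0],"delta_rot":[0,0,0],"fingers":0.5},{"dp":[0.0692,-0.0434,0],"delta_rot":[0,0,0],"fingers":0.5},{"dp":[0.0692,-0.0434,0],"delta_rot":[0,0,0],"fingers":0.5},{"dp":[0.0692,-0.0434,0],"delta_rot":[0,0,0],"fingers":0.5},{"dp":[0.0692,-0.0434,0],"delta_rot":[0,0,0],"fingers":0.5},{"dp":[0.0692,-0.0434,0],"delta_rot":[0,0,0],"fingers":0.5},{"dp":[0,0,0],"delta_rot":[0,0,0],"fingers":0.5},{"dp":[0,0,0],"delta_rot":[0,0,0],"fingers":0.5}]'; python3 snap.py w6
python3 - <<'E'
from h import *
d=np.load('pics/w6.npz',allow_pickle=True);p=d['p'];h=cv2.cvtColor(p,cv2.COLOR_RGB2HSV)
for s,c in blobs((h[...,0]>10)&(h[...,0]<25)&(h[...,1]>130),20): print(s,(c*1.5625).round(1))
for s,c in blobs((h[...,2]<50),100): print('dark',(s[:4]*1.5625).round(),(c*1.5625).round(1))
E
```

```text
t: 12.48
tcp_pos: [0.6145, -0.0564, 0.2622]
tool_rot: [0.707, 0.708, 0.001, 0.001]
force: [1.0, -0.1, 0.7]
finger_gap: 0.75
gripper_force: 0.0
t: 13.48
tcp_pos: [0.3949, 0.2912, 0.2599]
tool_rot: [0.705, 0.709, -0.0, 0.0]
force: [0.2, 0.2, 0.2]
finger_gap: 0.749
gripper_force: 0.0
13.5333 [0.3961 0.2901 0.2599] 90.23
[318  39  32  40 372] [512.3  97.3]
[112 185  25  24 413] [194.  307.1]
[248 190  19  18 220] [401.6 310.2]
[412 208  12  11 108] [652.6 332.7]
[265 252  16  32 402] [426.8 417.7]
[399 277   8   7  32] [628.1 437.6]
[377 379  12   5  40] [598.6 596.3]
dark [373. 238.  52.  28.] [397.4 244.8]
dark [366. 262.  73.  81.] [401.2 301.6]
dark [734. 338.  66. 194.] [777.3 462.4]
dark [  0. 356. 767. 244.] [366.  519.4]
dark [673. 417.  28.  41.] [687.  436.6]
```

View pics/w6.png

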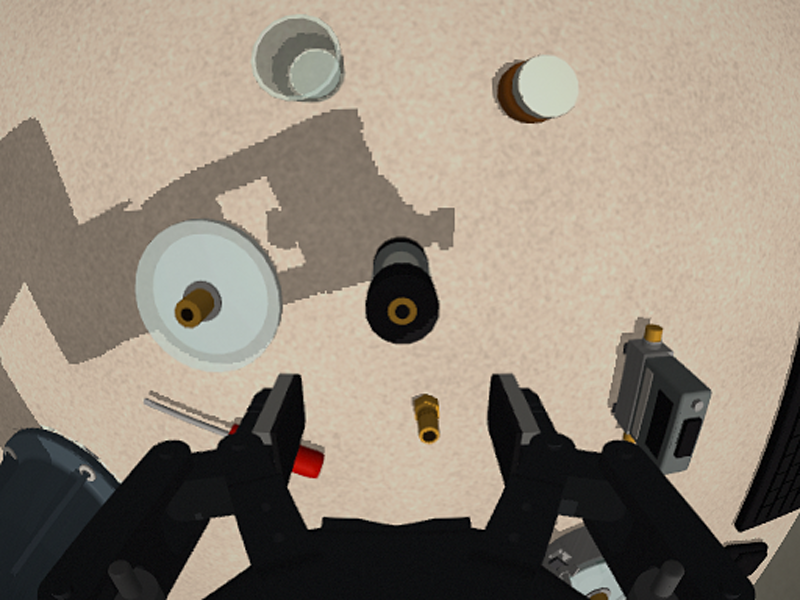

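W6 shows the filter top at (402,309) with clear space around it. The small coupling top is at (429,436), and the lid is on the cell at the bottom edge.

```bash
python3 pl.py w6 402,310,.1 402,307,.1 399,258,.01 429,436,.044 427,403,.006; python3 st.py
```

```text
402,310,.1 [0.3969 0.2896 0.1   ]
402,307,.1 [0.3968 0.2913 0.1   ]
399,258,.01 [0.3956 0.2955 0.01  ]
429,436,.044 [0.4193 0.1676 0.044 ]
427,403,.006 [0.4197 0.1736 0.006 ]
t 13.53 [0.3961 0.2901 0.2599] yaw 90.23 zax [ 5.e-04 -2.e-04 -1.e+00] gap 0.754 gf 0.0
```

```bash
python3 -m crank '[{"dp":[0.001,0.001,0.08],"delta_rot":[0,0,0],"fingers":0.5},{"dp":[0,0,0.08],"delta_rot":[0,0,0],"fingers":0.5},{"dp":[0,0,0.06],"delta_rot":[0,0,0],"fingers":0.5},{"dp":[0,0,0.036],"delta_rot":[0,0,0],"fingers":0.5},{"dp":[0,0,0],"delta_rot":[0,0,0],"fingers":0.5},{"dp":[0,0,0],"delta_rot":[0,0,0],"fingers":-1},{"dp":[0,0,0],"delta_rot":[0,0,0],"fingers":-1},{"dp":[0,0,0],"delta_rot":[0,0,0],"fingers":-1},{"dp":[0,0,0],"delta_rot":[0,0,0],"fingers":-1},{"dp":[0,0,0],"delta_rot":[0,0,0],"fingers":-1},{"dp":[0,0,0],"delta_rot":[0,0,0],"fingers":-1}]' 40; python3 st.py
```

```text
t: 14.45
tcp_pos: [0.3974, 0.2902, 0.1329]
tool_rot: [0.707, 0.708, 0.001, 0.0]
force: [-0.3, -1.0, 3.0]
finger_gap: 0.46
gripper_force: 40.4
t 14.45 [0.3974 0.2902 0.1329] yaw 90.08 zax [ 1.9e-03  7.0e-04 -1.0e+00] gap 0.46 gf 40.4
```

```bash
python3 -m crank '[{"dp":[0,0,-0.02],"delta_rot":[0,0,0],"fingers":-1},{"dp":[0,0,-0.08],"delta_rot":[0,0,0],"fingers":-1},{"dp":[0,0,-0.08],"delta_rot":[0,0,0],"fingers":-1},{"dp":[0,0,-0.08],"delta_rot":[0,0,0],"fingers":-1},{"dp":[-0.0561,0.0528,0],"delta_rot":[0,0,0],"fingers":-1},{"dp":[-0.0561,0.0528,0],"delta_rot":[0,0,0],"fingers":-1},{"dp":[-0.0561,0.0528,0],"delta_rot":[0,0,0],"fingers":-1},{"dp":[-0.0561,0.0528,0],"delta_rot":[0,0,0],"fingers":-1},{"dp":[-0.0561,0.0528,0],"delta_rot":[0,0,0],"fingers":-1},{"dp":[-0.0561,0.0528,0],"delta_rot":[0,0,0],"fingers":-1},{"dp":[-0.0561,0.0528,0],"delta_rot":[0,0,0],"fingers":-1},{"dp":[-0.0561,0.0528,0],"delta_rot":[0,0,0],"fingers":-1}]';python3 -m crank '[{"dp":[0,0,0],"delta_rot":[0,0,0],"fingers":-1},{"dp":[0,0,0],"delta_rot":[0,0,0],"fingers":-1},{"dp":[0,0,0.07],"delta_rot":[0,0,0],"fingers":-1},{"dp":[0,0,0.07],"delta_rot":[0,0,0],"fingers":-1},{"dp":[0,0,0.05],"delta_rot":[0,0,0],"fingers":-1},{"dp":[0,0,0.04],"delta_rot":[0,0,0],"fingers":-1},{"dp":[0,0,0],"delta_rot":[0,0,0],"fingers":-1},{"dp":[0,0,0],"delta_rot":[0,0,0],"fingers":-1},{"dp":[0,0,0],"delta_rot":[0,0,0],"fingers":-1},{"dp":[0,0,0],"delta_rot":[0,0,0],"fingers":-1}]'; python3 st.py
```

```text
t: 15.45
tcp_pos: [0.6089, 0.0644, 0.2627]
tool_rot: [0.707, 0.708, -0.0, -0.0]
force: [1.4, 0.6, -1.7]
finger_gap: 0.458
gripper_force: 41.2
t: 16.28
tcp_pos: [0.6093, 0.0663, 0.149]
tool_rot: [0.706, 0.708, 0.001, 0.001]
force: [0.3, 0.0, -1.5]
finger_gap: 0.455
gripper_force: 41.2
t 16.28 [0.6093 0.0663 0.149 ] yaw 90.11 zax [ 3.5e-03 -2.0e-04 -1.0e+00] gap 0.455 gf 41.2
```

```bash
python3 -m crank '[{"dp":[0,-0.001,0.012],"delta_rot":[0,0,0],"fingers":-1},{"dp":[0,0,0.012],"delta_rot":[0,0,0],"fingers":-1},{"dp":[0,0,0.0075],"delta_rot":[0,0,0],"fingers":-1},{"dp":[0,0,0],"delta_rot":[0,0,0],"fingers":-1},{"dp":[0,0,0],"delta_rot":[0,0,0],"fingers":-1}]'; python3 st.py;  python3 -m crank '[{"dp":[0,0,0],"delta_rot":[0,0,0],"fingers":0.4},{"dp":[0,0,0],"delta_rot":[0,0,0],"fingers":0.4},{"dp":[0,0,0],"delta_rot":[0,0,0],"fingers":0.4},{"dp":[0,0,0],"delta_rot":[0,0,0],"fingers":0.4},{"dp":[0,0,-0.03],"delta_rot":[0,0,0],"fingers":0.4},{"dp":[0,0,-0.08],"delta_rot":[0,0,0],"fingers":0.4},{"dp":[0,0,-0.08],"delta_rot":[0,0,0],"fingers":0.4},{"dp":[0,0,-0.06],"delta_rot":[0,0,0],"fingers":0.4}]';python3 st.py
```

```text
t: 16.7
tcp_pos: [0.6078, 0.0658, 0.1327]
tool_rot: [0.707, 0.708, -0.0, -0.0]
force: [-2.0, 0.2, 9.5]
finger_gap: 0.461
gripper_force: 41.7
t 16.7 [0.6078 0.0658 0.1327] yaw 90.08 zax [-1.e-04 -0.e+00 -1.e+00] gap 0.461 gf 41.7
t: 17.37
tcp_pos: [0.6085, 0.0658, 0.2584]
tool_rot: [0.707, 0.708, 0.001, 0.001]
force: [0.4, 0.0, -0.3]
finger_gap: 0.702
gripper_force: 0.0
t 17.37 [0.6085 0.0658 0.2584] yaw 90.07 zax [ 1.7e-03 -1.0e-04 -1.0e+00] gap 0.702 gf 0.0
```

```bash
python3 -m crank '[{"dp":[0.0341,-0.0628,0],"delta_rot":[0,0,0],"fingers":0.2},{"dp":[0.0341,-0.0628,0],"delta_rot":[0,0,0],"fingers":0},{"dp":[0.0341,-0.0628,0],"delta_rot":[0,0,0],"fingers":0},{"dp":[0.0341,-0.0628,0],"delta_rot":[0,0,0],"fingers":0},{"dp":[0.0341,-0.0628,0],"delta_rot":[0,0,0],"fingers":0},{"dp":[0.0341,-0.0628,0],"delta_rot":[0,0,0],"fingers":0},{"dp":[0,0,0.06],"delta_rot":[0,0,0],"fingers":0},{"dp":[0,0,0.08],"delta_rot":[0,0,0],"fingers":0},{"dp":[0,0,0.06],"delta_rot":[0,0,0],"fingers":0},{"dp":[0,0,0],"delta_rot":[0,0,0],"fingers":0},{"dp":[0,0,0],"delta_rot":[0,0,0],"fingers":0},{"dp":[0,0,0],"delta_rot":[0,0,0],"fingers":0}]';python3 st.py; python3 snap.py w7;python3 - <<'E'
from h import *
d=np.load('pics/w7.npz',allow_pickle=True);p=d['p'];m=d['m'].item();h=cv2.cvtColor(p,cv2.COLOR_RGB2HSV)
for s,c in blobs((h[...,0]>10)&(h[...,0]<25)&(h[...,1]>130),20): print(s,(c*1.5625).round(1),[plane(m,*c,z,True).round(4)[:2] for z in (.022,.044)])
E
```

```text
t: 18.37
tcp_pos: [0.4202, 0.1679, 0.157]
tool_rot: [0.707, 0.707, 0.001, 0.0]
force: [-0.2, 0.1, 0.9]
finger_gap: 0.498
gripper_force: 0.0
t 18.37 [0.4202 0.1679 0.157 ] yaw 90.06 zax [ 1.3e-03  2.0e-04 -1.0e+00] gap 0.498 gf 0.0
18.4167 [0.4205 0.168  0.1576] 90.06
[ 15  81  38  29 884] [ 52.4 147.6] [array([0.237 , 0.2651]), array([0.2565, 0.2637])]
[463 119  16  14 185] [734.8 196. ] [array([0.6006, 0.2394]), array([0.5812, 0.2408])]
[241 185  26  45 903] [395.9 322.9] [array([0.4192, 0.1689]), array([0.4191, 0.1778])]
[446 228  15  12 125] [707.3 365.8] [array([0.6042, 0.1391]), array([0.5844, 0.1512])]
[466 342  14  14  87] [738.1 544. ] [array([ 0.7232, -0.049 ]), array([ 0.6906, -0.0168])]
```

```bash
python3 -m crank '[{"dp":[0.002,-0.002,0.06],"delta_rot":[0,0,0],"fingers":0},{"dp":[0,0,0.04],"delta_rot":[0,0,0],"fingers":0},{"dp":[0,0,0.017],"delta_rot":[0,0,0],"fingers":0},{"dp":[0,0,0],"delta_rot":[0,0,0],"fingers":0},{"dp":[0,0,0],"delta_rot":[0,0,0],"fingers":-1},{"dp":[0,0,0],"delta_rot":[0,0,0],"fingers":-1},{"dp":[0,0,0],"delta_rot":[0,0,0],"fingers":-1},{"dp":[0,0,0],"delta_rot":[0,0,0],"fingers":-1},{"dp":[0,0,0],"delta_rot":[0,0,0],"fingers":-1},{"dp":[0,0,0],"delta_rot":[0,0,0],"fingers":-1}]' 40; python3 st.py
```

```text
t: 19.25
tcp_pos: [0.4192, 0.169, 0.0989]
tool_rot: [0.707, 0.708, 0.001, 0.001]
force: [0.6, -0.0, 7.6]
finger_gap: 0.166
gripper_force: 39.3
t 19.25 [0.4192 0.169  0.0989] yaw 90.07 zax [ 3.e-03  4.e-04 -1.e+00] gap 0.166 gf 39.3
```

```bash
python3 -m crank '[{"dp":[0,0,-0.03],"delta_rot":[0,0,0],"fingers":-1},{"dp":[0,0,-0.08],"delta_rot":[0,0,0],"fingers":-1},{"dp":[0,0,-0.08],"delta_rot":[0,0,0],"fingers":-1},{"dp":[0,0,-0.08],"delta_rot":[0,0,0],"fingers":-1},{"dp":[0,0,-0.06],"delta_rot":[0,0,0],"fingers":-1},{"dp":[0,0,0],"delta_rot":[0,0,0],"fingers":-1}]';python3 -m crank '[{"dp":[-0.0735,0.033,0],"delta_rot":[0,0,0],"fingers":-1},{"dp":[-0.0735,0.033,0],"delta_rot":[0,0,0],"fingers":-1},{"dp":[-0.0735,0.033,0],"delta_rot":[0,0,0],"fingers":-1},{"dp":[-0.0735,0.033,0],"delta_rot":[0,0,0],"fingers":-1},{"dp":[-0.0735,0.033,0],"delta_rot":[0,0,0],"fingers":-1},{"dp":[-0.0735,0.033,0],"delta_rot":[0,0,0],"fingers":-1},{"dp":[-0.0735,0.033,0],"delta_rot":[0,0,0],"fingers":-1},{"dp":[-0.0735,0.033,0],"delta_rot":[0,0,0],"fingers":-1},{"dp":[-0.0735,0.033,0],"delta_rot":[0,0,0],"fingers":-1},{"dp":[-0.0735,0.033,0],"delta_rot":[0,0,0],"fingers":-1},{"dp":[-0.0735,0.033,0],"delta_rot":[0,0,0],"fingers":-1},{"dp":[-0.0735,0.033,0],"delta_rot":[0,0,0],"fingers":-1}]';python3 -m crank '[{"dp":[0,0,0],"delta_rot":[0,0,0],"fingers":-1},{"dp":[0,0,0],"delta_rot":[0,0,0],"fingers":-1},{"dp":[0,0,0],"delta_rot":[0,0,0],"fingers":-1}]'; python3 snap.py w8
```

```text
t: 19.75
tcp_pos: [0.421, 0.1695, 0.2686]
tool_rot: [0.706, 0.708, 0.005, 0.004]
force: [-0.2, 0.0, -0.3]
finger_gap: 0.164
gripper_force: 39.2
t: 20.75
tcp_pos: [0.6168, -0.2735, 0.2617]
tool_rot: [0.707, 0.707, -0.0, -0.001]
force: [-0.1, -1.0, -1.4]
finger_gap: 0.165
gripper_force: 39.2
t: 21.0
tcp_pos: [0.6159, -0.2712, 0.2613]
tool_rot: [0.707, 0.707, -0.0, -0.002]
force: [-0.7, 1.4, -1.4]
finger_gap: 0.165
gripper_force: 39.2
21.05 [ 0.6159 -0.2705  0.2617] 90.09
```

View pics/w8.png

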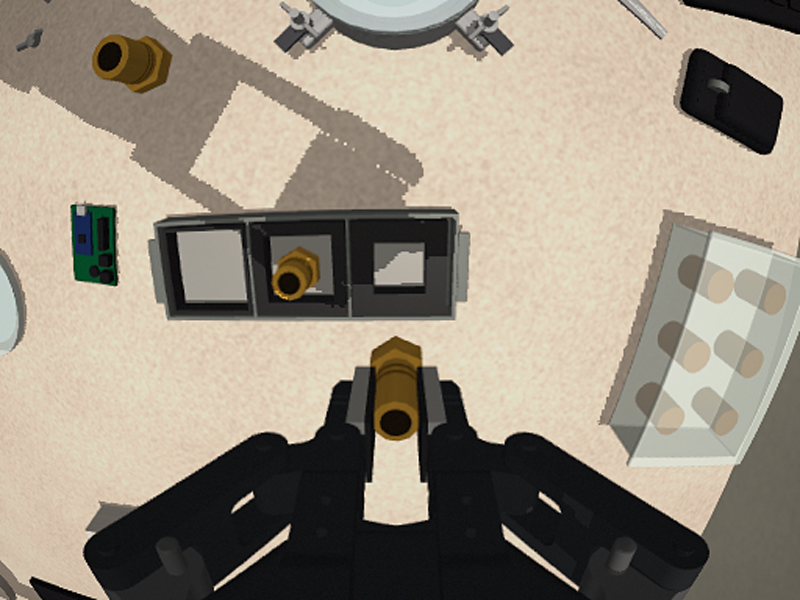

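W8 shows the tote unobstructed. The small well opening is at about (371–426, 243–294), the large well at about (177–247, 231–307), and the tote rim at about (165–457, 217–319). The large coupling top is at (109,57), and the coupling is held straight.

```bash
python3 pl.py w8 371,243,.025 426,243,.025 427,294,.025 371,294,.025 399,265,.007 349,219,.025 352,317,.025 457,213,.025 455,317,.025 248,222,.025 256,318,.025 172,231,.025 170,316,.025 210,267,.007 110,57,.056 150,66,.008; python3 st.py
```

```text
371,243,.025 [ 0.597  -0.2525  0.025 ]
426,243,.025 [ 0.6341 -0.2524  0.025 ]
427,294,.025 [ 0.6355 -0.2887  0.025 ]
371,294,.025 [ 0.5965 -0.2888  0.025 ]
399,265,.007 [ 0.616  -0.2726  0.007 ]
349,219,.025 [ 0.5824 -0.236   0.025 ]
352,317,.025 [ 0.5826 -0.3061  0.025 ]
457,213,.025 [ 0.6546 -0.2316  0.025 ]
455,317,.025 [ 0.6559 -0.3059  0.025 ]
248,222,.025 [ 0.5116 -0.2366  0.025 ]
256,318,.025 [ 0.5113 -0.3075  0.025 ]
172,231,.025 [ 0.451  -0.2409  0.025 ]
170,316,.025 [ 0.4394 -0.307   0.025 ]
210,267,.007 [ 0.4714 -0.2733  0.007 ]
110,57,.056 [ 0.4242 -0.1132  0.056 ]
150,66,.008 [ 0.4293 -0.1147  0.008 ]
t 21.05 [ 0.6159 -0.2705  0.2617] yaw 90.09 zax [-0.0026  0.0021 -1.    ] gap 0.169 gf 39.2
```

```bash
python3 -m crank '[{"dp":[0,0.001,0.08],"delta_rot":[0,0,0],"fingers":-1},{"dp":[0,0,0.08],"delta_rot":[0,0,0],"fingers":-1},{"dp":[0,0,0.06],"delta_rot":[0,0,0],"fingers":-1},{"dp":[0,0,0.04],"delta_rot":[0,0,0],"fingers":-1},{"dp":[0,0,0],"delta_rot":[0,0,0],"fingers":-1},{"dp":[0,0,0],"delta_rot":[0,0,0],"fingers":-1},{"dp":[0,0,0],"delta_rot":[0,0,0],"fingers":-1},{"dp":[0,0,0],"delta_rot":[0,0,0],"fingers":-1},{"dp":[0,0,0],"delta_rot":[0,0,0],"fingers":-1},{"dp":[0,0,0],"delta_rot":[0,0,0],"fingers":-1}]';python3 st.py
```

```text
t: 21.88
tcp_pos: [0.6181, -0.2722, 0.1345]
tool_rot: [0.707, 0.708, 0.0, 0.002]
force: [-1.1, -0.3, -0.4]
finger_gap: 0.164
gripper_force: 39.2
t 21.88 [ 0.6181 -0.2722  0.1345] yaw 90.08 zax [ 0.0026 -0.0017 -1.    ] gap 0.164 gf 39.2
```

```bash
python3 -m crank '[{"dp":[0.002,-0.003,0.015],"delta_rot":[0,0,0],"fingers":-1},{"dp":[0,0,0.015],"delta_rot":[0,0,0],"fingers":-1},{"dp":[0,0,0.012],"delta_rot":[0,0,0],"fingers":-1},{"dp":[0,0,0.01],"delta_rot":[0,0,0],"fingers":-1},{"dp":[0,0,0.004],"delta_rot":[0,0,0],"fingers":-1},{"dp":[0,0,0],"delta_rot":[0,0,0],"fingers":-1},{"dp":[0,0,0],"delta_rot":[0,0,0],"fingers":-1},{"dp":[0,0,0],"delta_rot":[0,0,0],"fingers":-1}]';python3 st.py
```

```text
t: 22.55
tcp_pos: [0.6161, -0.2707, 0.1055]
tool_rot: [0.707, 0.707, 0.0, -0.0]
force: [-1.5, 2.2, 7.5]
finger_gap: 0.168
gripper_force: 40.5
t 22.55 [ 0.6161 -0.2707  0.1055] yaw 90.06 zax [ 3.e-04  4.e-04 -1.e+00] gap 0.168 gf 40.5
```

```bash
python3 -m crank '[{"dp":[0,0,0],"delta_rot":[0,0,0],"fingers":-0.15},{"dp":[0,0,0],"delta_rot":[0,0,0],"fingers":-0.15},{"dp":[0,0,0],"delta_rot":[0,0,0],"fingers":-0.15},{"dp":[0,0,0],"delta_rot":[0,0,0],"fingers":-0.15},{"dp":[0,0,-0.02],"delta_rot":[0,0,0],"fingers":-0.15},{"dp":[0,0,-0.08],"delta_rot":[0,0,0],"fingers":-0.15},{"dp":[0,0,-0.08],"delta_rot":[0,0,0],"fingers":-0.15},{"dp":[0,0,-0.08],"delta_rot":[0,0,0],"fingers":-0.15}]';python3 -m crank '[{"dp":[0.0527,-0.0637,0],"delta_rot":[0,0,0],"fingers":0.4},{"dp":[0.0527,-0.0637,0],"delta_rot":[0,0,0],"fingers":0.4},{"dp":[0.0527,-0.0637,0],"delta_rot":[0,0,0],"fingers":0.4},{"dp":[0.0527,-0.0637,0],"delta_rot":[0,0,0],"fingers":0.4},{"dp":[0.0527,-0.0637,0],"delta_rot":[0,0,0],"fingers":0.4},{"dp":[0.0527,-0.0637,0],"delta_rot":[0,0,0],"fingers":0.4},{"dp":[0,0,0],"delta_rot":[0,0,0],"fingers":0.4},{"dp":[0,0,0],"delta_rot":[0,0,0],"fingers":0.4},{"dp":[0,0,0],"delta_rot":[0,0,0],"fingers":0.4},{"dp":[0,0,0],"delta_rot":[0,0,0],"fingers":0.4}]'; python3 snap.py w9
python3 - <<'E'
from h import *
d=np.load('pics/w9.npz',allow_pickle=True);p=d['p'];m=d['m'].item();h=cv2.cvtColor(p,cv2.COLOR_RGB2HSV)
for s,c in blobs((h[...,0]>10)&(h[...,0]<25)&(h[...,1]>130),20): print(s,(c*1.5625).round(1),[plane(m,*c,z,True).round(4)[:2] for z in (.028,.056)])
E
```

```text
t: 23.22
tcp_pos: [0.6155, -0.2707, 0.2358]
tool_rot: [0.707, 0.708, -0.0, -0.001]
force: [0.4, -1.0, 0.7]
finger_gap: 0.425
gripper_force: 0.0
t: 24.05
tcp_pos: [0.4265, -0.1143, 0.2354]
tool_rot: [0.707, 0.707, 0.0, 0.002]
force: [-0.1, 0.1, 0.5]
finger_gap: 0.702
gripper_force: 0.0
24.1 [ 0.4264 -0.1143  0.2352] 90.04
[466   0  13  10  77] [738.5   6.9] [array([0.6719, 0.0952]), array([0.647 , 0.0826])]
[361 115  22  16 238] [582.7 190.7] [array([ 0.5433, -0.0545]), array([ 0.5314, -0.052 ])]
[439 123  33  28 660] [711.5 212.9] [array([ 0.6501, -0.062 ]), array([ 0.6275, -0.0588])]
[ 232  152   40   52 1483] [393.1 276.4] [array([ 0.4242, -0.1118]), array([ 0.4243, -0.1035])]
[ 75 298  15  17  77] [127.4 476.5] [array([ 0.1847, -0.2966]), array([ 0.2089, -0.2697])]
[  0 377   6   7  23] [  2.4 595.3] [array([-0.239, -0.661]), array([-0.1721, -0.5974])]
```

```bash
python3 -m crank '[{"dp":[0.004,-0.004,0.08],"delta_rot":[0,0,0],"fingers":0.4},{"dp":[0,0,0.08],"delta_rot":[0,0,0],"fingers":0.4},{"dp":[0,0,0.06],"delta_rot":[0,0,0],"fingers":0.4},{"dp":[0,0,0.042],"delta_rot":[0,0,0],"fingers":0.4},{"dp":[0,0,0],"delta_rot":[0,0,0],"fingers":0.4},{"dp":[0,0,0],"delta_rot":[0,0,0],"fingers":0.4},{"dp":[0,0,0],"delta_rot":[0,0,0],"fingers":-1},{"dp":[0,0,0],"delta_rot":[0,0,0],"fingers":-1},{"dp":[0,0,0],"delta_rot":[0,0,0],"fingers":-1},{"dp":[0,0,0],"delta_rot":[0,0,0],"fingers":-1},{"dp":[0,0,0],"delta_rot":[0,0,0],"fingers":-1},{"dp":[0,0,0],"delta_rot":[0,0,0],"fingers":-1}]' 60; python3 st.py
```

```text
t: 25.1
tcp_pos: [0.4239, -0.1117, 0.1053]
tool_rot: [0.707, 0.708, 0.001, 0.002]
force: [0.6, -0.4, 7.5]
finger_gap: 0.35
gripper_force: 59.2
t 25.1 [ 0.4239 -0.1117  0.1053] yaw 90.08 zax [ 0.0044 -0.0025 -1.    ] gap 0.35 gf 59.2
```

```bash
python3 -m crank '[{"dp":[0,0,-0.03],"delta_rot":[0,0,0],"fingers":-1},{"dp":[0,0,-0.08],"delta_rot":[0,0,0],"fingers":-1},{"dp":[0,0,-0.08],"delta_rot":[0,0,0],"fingers":-1},{"dp":[-0.0639,0.021,0],"delta_rot":[0,0,0],"fingers":-1},{"dp":[-0.0639,0.021,0],"delta_rot":[0,0,0],"fingers":-1},{"dp":[-0.0639,0.021,0],"delta_rot":[0,0,0],"fingers":-1},{"dp":[-0.0639,0.021,0],"delta_rot":[0,0,0],"fingers":-1},{"dp":[-0.0639,0.021,0],"delta_rot":[0,0,0],"fingers":-1},{"dp":[0,0,0],"delta_rot":[0,0,0],"fingers":-1},{"dp":[0,0,0],"delta_rot":[0,0,0],"fingers":-1},{"dp":[0,0,0.05],"delta_rot":[0,0,0],"fingers":-1},{"dp":[0,0,0.05],"delta_rot":[0,0,0],"fingers":-1}]';python3 -m crank '[{"dp":[0,0,0.02],"delta_rot":[0,0,0],"fingers":-1},{"dp":[0,0,0],"delta_rot":[0,0,0],"fingers":-1},{"dp":[0,0,0],"delta_rot":[0,0,0],"fingers":-1},{"dp":[0,0,0],"delta_rot":[0,0,0],"fingers":-1},{"dp":[0,0,0],"delta_rot":[0,0,0],"fingers":-1},{"dp":[0,0,0],"delta_rot":[0,0,0],"fingers":-1}]';python3 st.py
```

```text
t: 26.1
tcp_pos: [0.4752, -0.27, 0.1495]
tool_rot: [0.707, 0.708, 0.0, 0.001]
force: [0.4, 0.8, -3.8]
finger_gap: 0.35
gripper_force: 60.8
t: 26.6
tcp_pos: [0.4759, -0.271, 0.1399]
tool_rot: [0.707, 0.708, 0.0, 0.001]
force: [-0.0, -0.6, -2.5]
finger_gap: 0.347
gripper_force: 60.6
t 26.6 [ 0.4759 -0.271   0.1399] yaw 90.09 zax [ 0.0017 -0.0015 -1.    ] gap 0.347 gf 60.6
```

Lowering 27.5 mm.

```bash
python3 -m crank '[{"dp":[0,0,0.015],"delta_rot":[0,0,0],"fingers":-1},{"dp":[0,0,0.015],"delta_rot":[0,0,0],"fingers":-1},{"dp":[0,0,0.012],"delta_rot":[0,0,0],"fingers":-1},{"dp":[0,0,0.009],"delta_rot":[0,0,0],"fingers":-1},{"dp":[0,0,0.004],"delta_rot":[0,0,0],"fingers":-1},{"dp":[0,0,0],"delta_rot":[0,0,0],"fingers":-1},{"dp":[0,0,0],"delta_rot":[0,0,0],"fingers":-1},{"dp":[0,0,0],"delta_rot":[0,0,0],"fingers":-1}]';python3 st.py
```

```text
t: 27.27
tcp_pos: [0.475, -0.2703, 0.1122]
tool_rot: [0.707, 0.708, -0.0, -0.001]
force: [-2.4, 2.4, 9.7]
finger_gap: 0.351
gripper_force: 62.3
t 27.27 [ 0.475  -0.2703  0.1122] yaw 90.08 zax [-8.e-04  7.e-04 -1.e+00] gap 0.351 gf 62.3
```

```bash
python3 -m crank '[{"dp":[0,0,0],"delta_rot":[0,0,0],"fingers":0.05},{"dp":[0,0,0],"delta_rot":[0,0,0],"fingers":0.05},{"dp":[0,0,0],"delta_rot":[0,0,0],"fingers":0.05},{"dp":[0,0,0],"delta_rot":[0,0,0],"fingers":0.05},{"dp":[0,0,-0.02],"delta_rot":[0,0,0],"fingers":0.05},{"dp":[0,0,-0.08],"delta_rot":[0,0,0],"fingers":0.05},{"dp":[0,0,-0.08],"delta_rot":[0,0,0],"fingers":0.05},{"dp":[0,0,-0.08],"delta_rot":[0,0,0],"fingers":0.05}]';python3 -m crank '[{"dp":[0.03,0.03,-0.06],"delta_rot":[0,0,0],"fingers":0.05},{"dp":[0.03,0.03,-0.06],"delta_rot":[0,0,0],"fingers":0.05},{"dp":[0.03,0.03,-0.06],"delta_rot":[0,0,0],"fingers":0.05},{"dp":[0.03,0.03,-0.06],"delta_rot":[0,0,0],"fingers":0.05},{"dp":[0.03,0.03,-0.04],"delta_rot":[0,0,0],"fingers":0.05},{"dp":[0.03,0,0],"delta_rot":[0,0,0],"fingers":0.05},{"dp":[0,0,0],"delta_rot":[0,0,0],"fingers":0.05},{"dp":[0,0,0],"delta_rot":[0,0,0],"fingers":0.05},{"dp":[0,0,0],"delta_rot":[0,0,0],"fingers":0.05},{"dp":[0,0,0],"delta_rot":[0,0,0],"fingers":0.05}]'; python3 snap.py w10
```

```text
t: 27.93
tcp_pos: [0.4749, -0.2704, 0.2425]
tool_rot: [0.707, 0.708, -0.0, -0.001]
force: [0.9, -0.1, 0.1]
finger_gap: 0.526
gripper_force: 0.0
t: 28.77
tcp_pos: [0.5491, -0.1812, 0.3795]
tool_rot: [0.707, 0.707, -0.001, -0.002]
force: [0.1, 0.0, 0.5]
finger_gap: 0.524
gripper_force: 0.0
28.8167 [ 0.5493 -0.1813  0.3796] 89.99
```

View pics/w10.png

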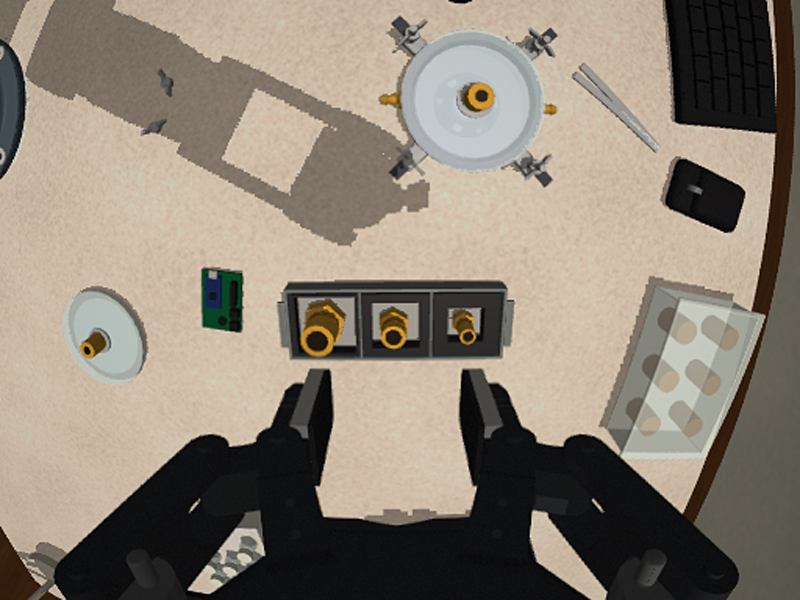

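W10 shows both couplings upright in their own wells, at (320,330) and (465,325), and the lid flat on the cell at (472,100). One last check on the filter, jar and lid with the scene camera.

```bash
python3 pl.py w10 481,96,.088 472,100,.058
python3 - <<'E'
from h import *
p,d=manip.snapshot('scene'); cv2.imwrite('pics/scene9.png',cv2.resize(p[90:340,200:420,::-1],(528,600),interpolation=cv2.INTER_CUBIC))
E
```

```text
481,96,.088 [ 0.6117 -0.0568  0.088 ]
472,100,.058 [ 0.6094 -0.0573  0.058 ]
```

View pics/scene9.png

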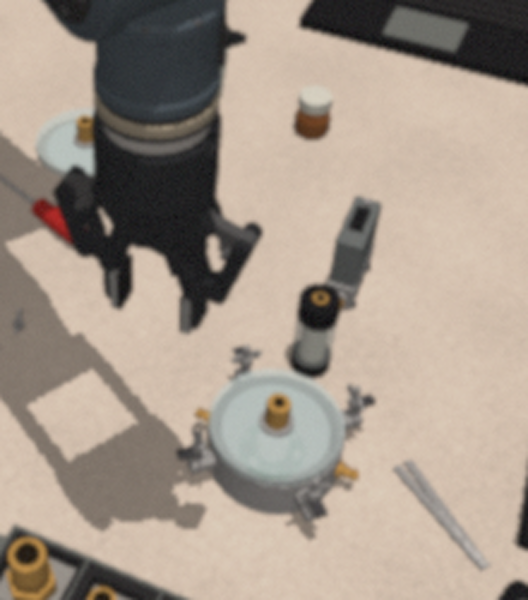

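The final view shows the filter upright at (313,330) between the controller and the cell, the jar standing at (313,113), and the lid on the rim at (278,430). I'll check the lid centring once more within the same picture.

```bash
python3 pl.py w10 391,99,.03 551,109,.03 398,100,.058 545,100,.058
python3 - <<'E'
from h import *
d=np.load('pics/w10.npz',allow_pickle=True);p=d['p'];m=d['m'].item();h=cv2.cvtColor(p,cv2.COLOR_RGB2HSV)
for s,c in blobs((h[...,0]>10)&(h[...,0]<25)&(h[...,1]>130)&(np.arange(384)[:,None]<150)): 
  print((np.array(s)*1.5625).round(),(c*1.5625).round(1)); print([plane(m,x,c[1],.03,True).round(4)[:2] for x in (s[0],s[0]+s[2]-1)])
  print(plane(m,c[0],c[1],.088,True).round(4))
E
```

```text
391,99,.03 [ 0.5418 -0.0551  0.03  ]
551,109,.03 [ 0.6879 -0.0578  0.03  ]
398,100,.058 [ 0.548  -0.0588  0.058 ]
545,100,.058 [ 0.673 -0.053  0.058]
[ 766.    0.   30.  234. 2645.] [782.4 116.3]
[array([ 0.9575, -0.0268]), array([ 1.0089, -0.0171])]
[ 0.9268 -0.0317  0.088 ]
[464.  83.  31.  28. 362.] [477.9  96.8]
[array([ 0.6069, -0.0521]), array([ 0.6338, -0.0507])]
[ 0.6096 -0.0578  0.088 ]
[380.  92.  20.  16. 123.] [390.2  98.7]
[array([ 0.5321, -0.0551]), array([ 0.5487, -0.0551])]
[ 0.5424 -0.0609  0.088 ]
[545. 105.  11.   9.  59.] [549.8 108.6]
[array([ 0.6826, -0.0582]), array([ 0.6918, -0.0573])]
[ 0.6678 -0.0632  0.088 ]
```

Run:
```python
from h import *
d=np.load('pics/w10.npz',allow_pickle=True);D=d['d'];m=d['m'].item()
Q=[]
for v in range(384):
  for u in range(512):
    U,V=u*1.5625,v*1.5625; r=np.hypot(U-472,(V-100)*1.03)
    if 30<r<68 and D[v,u]>0 and V>10:
      o,k=ray(m,u,v,True); ax=R.from_quat(m['attitude']).apply([0,0,-1]); Q.append(o+k*D[v,u]/(k@ax))
Q=np.array(Q); Q=Q[np.abs(Q[:,2]-np.median(Q[:,2]))<.006]
c=np.linalg.lstsq(np.c_[Q[:,:2]-[.614,-.0565],np.ones(len(Q))],Q[:,2],rcond=None)[0]; print(len(Q),c.round(4))
```

```text
4633 [-0.0015 -0.      0.0585]
```

The disc top sits at 58.5 mm and is level, so the lid is seated. Signing off.

```bash
python3 -c "
from station import manip
print(manip.sign_off())"
```

```text
the job is handed in; nothing more can be done
None
```

The job is handed in at about 29 s of the 128 s limit; the sign-off returned no verdict. By my last checks the sensor is in the cell with the lid seated, the filter stands between the controller and the cell, both couplings are in their matching wells, and the jar is standing.

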